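Load the slide warmer and start it

TASK

Unlock both quarter-turn fasteners of the slide warmer, swing its lid up until it stands open by itself, and lay every white slide box on the bench flat, right way up, in a tray of its own, pressing each one firmly down until its tray is fully home. Shut the lid, turn both fasteners fully back to locked, then half-press the green start key to its first click and keep it there for a second before you press it fully down and let it go. Leave the small red-capped bottle where it stands.

Things in the scene. Friction and masses are not known exactly. Their poses are not given: they have to be found in the camera images.
- warmer: white slide warmer, an open-topped chamber 170 (x) x 230 (y) x 66 mm high with 8 mm walls and a grey control pod 80 mm wide and 75 mm high on its +y side (pod from y = 115 to y = 195 mm, same depth). Fixed to the bench; its place and yaw vary. Origin: centre of the chamber's underside; +z up, +x to the rear where the lid is hinged, -x is the front, +y its left.
- lid (a joint): grey lid, 170 x 230 x 8 mm, hinged along the top rear edge of the chamber; rad, 0 = shut, about 1.57 = upright, 1.8 = end stop; its top is 75 mm above the bench when shut. A stiff hinge keeps it wherever it is left (about 4 N at the handle to move it). Unless both fasteners are turned to unlocked (past about 1.15 rad) it cannot lift more than 0.03 rad; nor can it shut with a fastener turned back towards locked.
- lid_handle (a point): middle of the lid's handle, a round steel bar 10 mm thick and 90 mm long along the warmer's y, which stands 40 mm out beyond the lid's front edge on two arms at its ends, 35 mm of free space between it and the lid; 72 mm above the bench when the lid is shut. Moves with the lid; frame x from handle to hinge (pointing rearward when shut), y along the bar, z out of the lid's top.
- lid_hinge (a point): point on the lid's hinge line in the middle, 210 mm behind lid_handle; does not move with the lid. Axes as the warmer's; the lid opens by a right-handed turn about +y (handle goes up and rearward).
- fastener_left (a joint): left (+y) cam fastener near the lid's front corner; rad, 0 = locked (wing points front to rear), 1.57 = unlocked (wing lies across, along the warmer's y); end stops at both; unlocks by turning counter-clockwise seen from above; stiff (0.06 N m), stays where left.
- fastener_right (a joint): right (-y) cam fastener, same as the left one: 0 = locked, 1.57 = unlocked, counter-clockwise from above unlocks.
- fastener_left_grip (a point): grip point in the left fastener's orange wing, which is 56 mm long (this frame's x), 10 mm thick (y) and 22 mm tall; the point lies on the turning axis, 8 mm below the wing's top and 20 mm above the lid's top. Moves and turns with lid and fastener.
- fastener_right_grip (a point): the same point in the right fastener's orange wing.
- tray_1 (a joint): left tray in the chamber: black floor and blue rim, 92 (warmer x) x 46 mm (warmer y) inside, rim 13 mm above its floor; slides straight down; m, 0 = 10 mm proud, 0.010 = fully home at the stop. Starts 6 to 10 mm proud. It takes about 5 N to push down, more than a box's weight, and stays where left.
- tray_2 (a joint): middle tray, the same.
- tray_3 (a joint): right tray, the same.
- tray_1_floor (a point): centre of the left tray's floor, on which a box lies; 13 mm above the bench when the tray is home. The trays lie 64 mm apart in a row along the warmer's y, 12 mm in front of the chamber's middle.
- tray_2_floor (a point): centre of the middle tray's floor.
- tray_3_floor (a point): centre of the right tray's floor.
- start_first (a joint): first stage of the green start key; m, 0 = up, 0.005 = first click reached. Springs back; needs 2 to 5 N.
- start_full (a joint): second stage of the same key; m, 0 = not pressed, 0.005 = fully down. Begins to move only when the first stage is at its end and the force passes 9 N; fully down at about 12 N. Springs back.
- key_top (a point): centre of the top of the green start key, a round button 32 mm across on the control pod, pressed straight down; 92 mm above the bench when up, and 10 mm lower when both stages are down.
- box_a: small closed white slide box with a cream base, 82 (x) x 36 (y) x 27 mm high, a plain block to handle, about 0.06 kg. Origin: centre of its underside, x along its length, z up. Two or three such boxes lie on the bench, in front of the warmer or to its right; an absent one reads None.
- box_b: another such slide box.
- box_c: another such slide box.
- red_bottle: small bottle with a red cap, 36 mm across, 64 mm tall, standing on the bench in front of the warmer; not part of the job. Origin: centre of its underside.
- flask_yellow: tall conical glass flask with yellow contents, an obstacle that stands fixed right of the warmer: 196 mm across near its foot, 170 mm at 130 mm height, then narrowing to a 70 mm rim at 318 mm height. Origin: centre of its underside. Keep arm and gripper clear of it, and of the pumps further right (143 mm high, from y = -0.31 m on), when crossing between the boxes and the warmer.
Things that resemble listed ones, but are neither listed nor needed, are in the scene too. What is shaped like the box_b but yellow is not meant.

How it is judged:
By the outcome, as a careful person would: the job done as asked, in the order asked, and still so for the second after the job is handed in, with the robot touching nothing.
Of box_a, box_b, box_c only 2 to 3 are there at a start; the rules pass over those that are not, and their reading is None.
At some moment in a run one of box_a, box_b, box_c may be knocked a few centimetres aside while the robot is not near it.
It also fails if it takes over 210 s, if anything falls off the work surface, if the arm or the gripper's body presses on something with over 40 N, if the wrist force passes 120 N, or if a joint passes its speed limit or range.

ROBOT

A 6-joint arm with a two-finger parallel gripper is mounted at the origin on the work surface; the furniture and walls round the work are solid. World frame = base frame: x ahead of the robot, y to its left, z up, the work surface at z = 0. Lengths are in m, angles in rad, forces in N, time in s.
With the tool pointing down it reaches from about 0.375 to 0.9 m from the base axis. Payload 3.1 kg.
Tool frame: the origin (TCP) lies at the very end of the fingers, on their centre line; the grasp point (between the pads) lies 19 mm behind it (tcp_to_grasp is the distance from the TCP to the grasp point, in m); z points along the fingers, y is the direction in which the jaws open and shut (so a half turn about z gives the same grasp; the last joint's range is limited). The gripper opens to 85 mm and grips with 20 to 120 N. Pads are 22 mm wide; open, the fingers measure 114 mm over their backs; the gripper's body (76 mm by 85 mm) begins 54 mm behind the grasp point. The pads swing forward as they close: fully open they stand 13 mm farther back than shut.
Start: joints at [1.113, 0.527, 1.433, -0, 1.181, -0.178], TCP at [0.172, 0.601, 0.231] pointing down, gripper open.
Joint ranges: [-3.08, 3.08], [-0.75, 2.2], [0.22, 2.44], [-1.43, 4.57], [0, 2.65], [-2.85, 2.85]. Speed limits (rad/s): [2.79, 2.79, 3.14, 3.14, 3.14, 3.14].

INTERFACE

Orientations are given as a unit quaternion [x, y, z, w].
In Python, from station import sense, snapshot, camera_info, sign_off, tcp_to_grasp gives the robot as it stands.
- The arm moves only by the shell command python3 -m inch 'ROWS' [FORCE]. ROWS is JSON, a list of rows, each a list of 3 entries, a list of its own where there are three numbers: the closure, from -1 (fully open) to 1 (shut), so that 0 is half open, then the shift along the tool's x, y, z normalised to -1 to 1, where 1 is 10 cm, then the turn, a rotation vector about the tool's x, y, z normalised to -1 to 1, where 1 is 360 degrees. In form: [[jaw, [dx, dy, dz], [ax, ay, az]], ...]. A call has 1 to 20 rows; each row is the pose to reach, as a shift and turn from the pose commanded when the call began, along the tool's axes at that moment, turning the shorter way round; what a row does not reach only later rows make up. A row lasts 1/10 s, in which the tool goes at most 50 mm and 8.59 degrees, less where a joint would pass 70% of its speed; a pose out of reach is approached as far as the arm can. A call with a number of a shift or a turn outside -1 to 1 is refused whole. A call with a gripper value outside its range is refused whole. The fingers move at their own pace and stop on an object; FORCE is the grip in N (left out, the last holds). Time passes only in rows, so rows that repeat a pose let the fingers close. It gives the time, the measured TCP pose, the force and the opening at its end, in the units of the state.
- sense(): the state, without advancing time (a new reading comes with each control period).
- snapshot(name): name is "side" or "top" or "wrist"; returns (picture, depth): 480x640x3 uint8, blue, green, red; 480x640 float32, m along the optical axis (not along the pixel's ray), 0 where there is no reading.
- camera_info(name): a dict with "K" (3x3 intrinsics, pixels), "origin" and "orientation" of the camera in the world. Camera axes: x right, y down, z forward; pixel columns grow to the right and rows downward; lengths in m; the calibration is good to about 2 mm. A picture is of the moment at which its call begins: read the wrist's pose just before it. camera_info takes no time and is no camera call; for the wrist camera it gives the pose at the moment of the call.
- sign_off(): hands the job in, once; it reports no verdict.
The state is a dict: "t": time; "q": joint angles; "qd": joint speeds; "tau": joint torques, N m; "tcp_pos": TCP position; "tool_rot": TCP orientation; "force": force on the tool from outside, world axes, zero at the start; "ft_torque": the same for the moment, N m; "finger_gap": opening from 0.0 (shut) to 1.0 (fully open).
Only numpy, scipy, OpenCV 4.12 (cv2) and the standard library are available. Lean on these libraries where they do the work, as an engineer would, in place of code of your own. Each camera call takes 0.05 s, during which the arm holds its last target.

## Working session

There is one attempt and no reset: what is moved stays moved. The work goes in short steps, Python scripts to look and compute and a shell command to move; the robot and the scene stay as the last step left them, time stands still between calls to the robot, and variables do not carry over. Pictures are saved under pics/ and viewed, and the job is handed in when it is done.

```bash
ls; mkdir -p pics; python3 - <<'E'
from station import *
import cv2
s=sense();print(s)
for n in ["side","top","wrist"]:
    ci=camera_info(n);print(n,ci)
    p,d=snapshot(n);cv2.imwrite(f"pics/{n}0.png",p)
print(tcp_to_grasp)
E
```

```text
pics
{'t': 0.0, 'q': array([ 1.11351662e+00,  5.28454815e-01,  1.43391923e+00,  8.23360990e-06,
        1.18140521e+00, -1.78519171e-01]), 'qd': array([-0.00057724,  0.00107974,  0.00118845, -0.0015819 , -0.00074141,
       -0.00040458]), 'tau': array([ 8.92824773e-04, -4.42341113e+01, -1.78028011e+01, -1.58226239e-04,
        8.11021077e-03,  2.58971852e-06]), 'tcp_pos': array([0.17163293, 0.60021679, 0.23033522]), 'tool_rot': array([ 1.38930887e-01,  9.90301476e-01, -1.03733204e-03, -3.45351975e-04]), 'force': array([ 0.63244433, -0.02802978,  0.07196954]), 'ft_torque': array([ 0.00490078,  0.02221641, -0.00148606]), 'finger_gap': 1.0037848858221057}
side {'K': array([[495.78353371,   0.        , 319.20421796],
       [  0.        , 495.78353371, 238.38580088],
       [  0.        ,   0.        ,   1.        ]]), 'origin': array([-0.0294112 , -0.19932196,  0.92168687]), 'orientation': array([ 0.80647423, -0.49675057,  0.1678178 , -0.27326795])}
top {'K': array([[474.04789228,   0.        , 312.55953589],
       [  0.        , 474.04789228, 243.43204625],
       [  0.        ,   0.        ,   1.        ]]), 'origin': array([0.42135305, 0.07909102, 1.24252822]), 'orientation': array([ 0.71004322, -0.70312942,  0.02420236, -0.0293579 ])}
wrist {'K': array([[409.53059872,   0.        , 318.37749307],
       [  0.        , 409.53059872, 235.32053401],
       [  0.        ,   0.        ,   1.        ]]), 'origin': array([0.10349074, 0.62093263, 0.37223968]), 'orientation': array([0.79020189, 0.59624046, 0.08491984, 0.11343238])}
0.0187
```

View pics/top0.png

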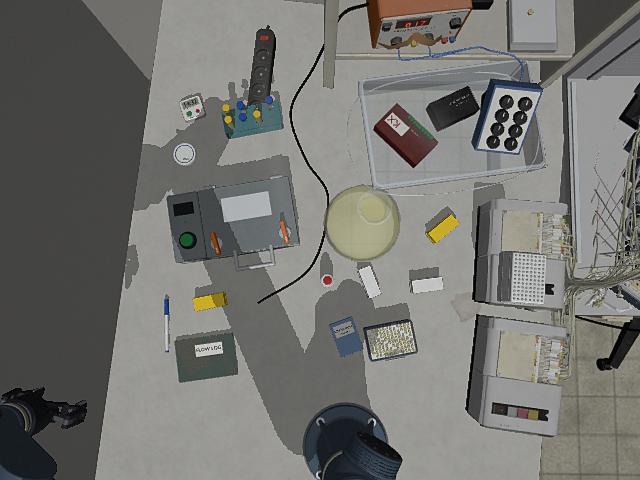

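View pics/side0.png

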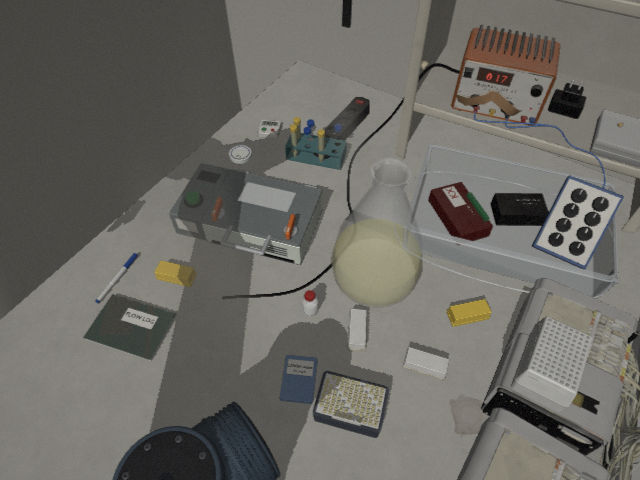

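View pics/wrist0.png

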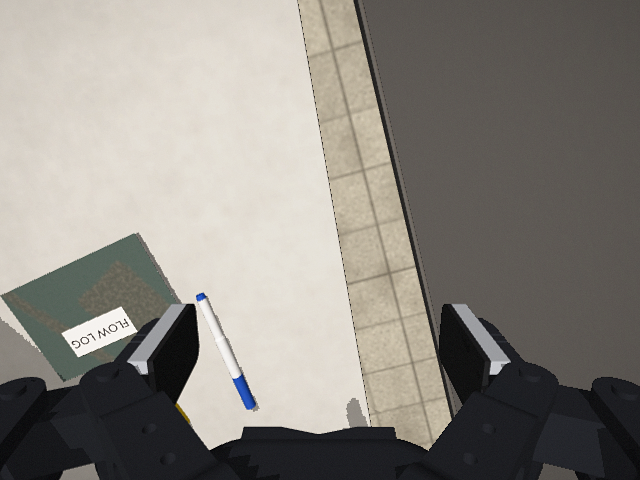

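The top view shows the warmer at (170–300, 178–265), with its orange wings at (215,243) and (285,232), the key at (188,240) and the handle at about (255,262). White boxes are at (369,281) and (427,285), the bottle is at (327,281), and the flask is at (362,222). Next I'll measure positions.

```bash
cat > h.py <<'E'
import numpy as np,cv2
from scipy.spatial.transform import Rotation as R
from station import *
def cloud(n,ci=None,d=None,p=None):
    if ci is None: ci=camera_info(n)
    if d is None: p,d=snapshot(n)
    K=ci["K"];v,u=np.mgrid[0:480,0:640]
    c=np.stack([(u-K[0,2])/K[0,0]*d,(v-K[1,2])/K[1,1]*d,d],-1)
    w=c@R.from_quat(ci["orientation"]).as_matrix().T+ci["origin"]
    w[d==0]=np.nan
    return p,d,w
def proj(ci,P):
    c=(np.atleast_2d(P)-ci["origin"])@R.from_quat(ci["orientation"]).as_matrix()
    return np.c_[c[:,0]/c[:,2]*ci["K"][0,0]+ci["K"][0,2],c[:,1]/c[:,2]*ci["K"][1,1]+ci["K"][1,2]]
def ray(ci,uv,z):
    K=ci["K"];c=np.array([(uv[0]-K[0,2])/K[0,0],(uv[1]-K[1,2])/K[1,1],1.])
    w=R.from_quat(ci["orientation"]).as_matrix()@c
    return ci["origin"]+w*(z-ci["origin"][2])/w[2]
def comps(mask,minn=20):
    n,l,st,ce=cv2.connectedComponentsWithStats(mask.astype(np.uint8))
    return [(l==i) for i in range(1,n) if st[i,4]>=minn]
def rect(pts):
    (c,s,a)=cv2.minAreaRect((pts[:,:2]*1000).astype(np.float32)); return np.array(c)/1000,s,a
E
python3 - <<'E'
from h import *
for n in ["top","side"]:
    p,d,w=cloud(n)
    z=w[...,2];hsv=cv2.cvtColor(p,cv2.COLOR_BGR2HSV)
    H,S,V=[hsv[...,i].astype(int) for i in range(3)]
    print(n)
    for nm,m in [("orange",(H<14)&(S>150)&(V>120)),("green",(H>45)&(H<90)&(S>100)),("white",(S<40)&(V>110)&(z>0.018)&(z<0.06)),("lid",(z>0.066)&(z<0.085)&(w[...,1]>0)),("yellow",(H>15)&(H<32)&(S>150)&(z>0.01)&(z<.06))]:
        for c in comps(m,40):
            pt=w[c];v,u=np.nonzero(c);k=~np.isnan(pt[:,0]);pt=pt[k]
            if pt[:,0].min()>0.75 and nm!="lid":continue
            print(nm,len(pt),"px",u.mean().round(),v.mean().round(),"mean",np.median(pt,0).round(4),"zr",np.percentile(pt[:,2],[5,95]).round(3),"rect",[np.round(x,3) for x in rect(pt)])
    cv2.imwrite(f"pics/{n}_crop.png",cv2.resize(p[250:420,260:480] if n=="top" else p[240:420,280:500],None,fx=3,fy=3))
E
```

```text
top
orange 72 px 284.0 231.0 mean [0.5373 0.1574 0.102 ] zr [0.1   0.105] rect [array([0.536, 0.158]), array([53.644,  8.478]), np.float64(15.526)]
orange 61 px 214.0 242.0 mean [0.5115 0.3261 0.1014] zr [0.098 0.106] rect [array([0.507, 0.325]), array([52.663,  8.175]), np.float64(18.661)]
orange 47 px 327.0 280.0 mean [0.4203 0.0514 0.0629] zr [0.061 0.066] rect [array([0.421, 0.05 ]), array([17.317, 17.467]), np.float64(0.404)]
green 154 px 186.0 240.0 mean [0.5146 0.3962 0.0907] zr [0.08  0.094] rect [array([0.516, 0.399]), array([34.483, 31.794]), np.float64(65.15)]
white 9721 px 597.0 163.0 mean [ 0.7398 -0.6385  0.0394] zr [0.035 0.048] rect [array([ 0.696, -0.663]), array([528.092, 192.902]), np.float64(0.101)]
white 119 px 497.0 148.0 mean [ 0.7577 -0.3796  0.0567] zr [0.052 0.06 ] rect [array([ 0.76, -0.38]), array([102.125,  13.873]), np.float64(84.224)]
white 382 px 369.0 282.0 mean [ 0.4163 -0.0569  0.0268] zr [0.023 0.031] rect [array([ 0.418, -0.058]), array([77.518, 32.415]), np.float64(21.997)]
white 81 px 327.0 280.0 mean [0.42   0.0535 0.0449] zr [0.04  0.051] rect
[... 3464 characters left out ...]
0 mean [0.9374 0.7775 0.0757] zr [0.067 0.084] rect [array([0.917, 0.68 ]), array([ 530.781, 1133.291]), np.float64(56.087)]
lid 63 px 403.0 136.0 mean [0.9386 0.0488 0.0748] zr [0.067 0.084] rect [array([0.938, 0.05 ]), array([27.263, 14.006]), np.float64(88.409)]
lid 7808 px 249.0 205.0 mean [0.562  0.2722 0.077 ] zr [0.073 0.08 ] rect [array([0.551, 0.285]), array([224.801, 310.968]), np.float64(9.29)]
lid 122 px 338.0 269.0 mean [0.4916 0.0227 0.0756] zr [0.067 0.084] rect [array([0.505, 0.031]), array([84.398, 11.608]), np.float64(42.954)]
yellow 713 px 469.0 312.0 mean [ 0.5505 -0.2481  0.0285] zr [0.013 0.032] rect [array([ 0.555, -0.249]), array([34.859, 79.678]), np.float64(39.911)]
```

View pics/side_crop.png

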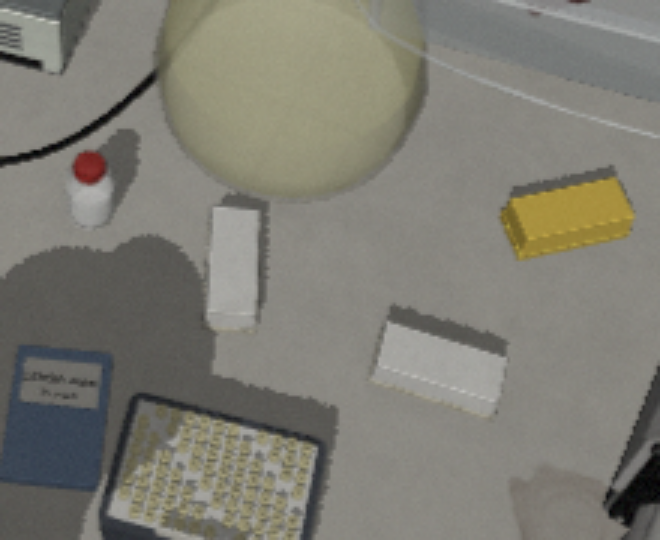

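View pics/top_crop.png

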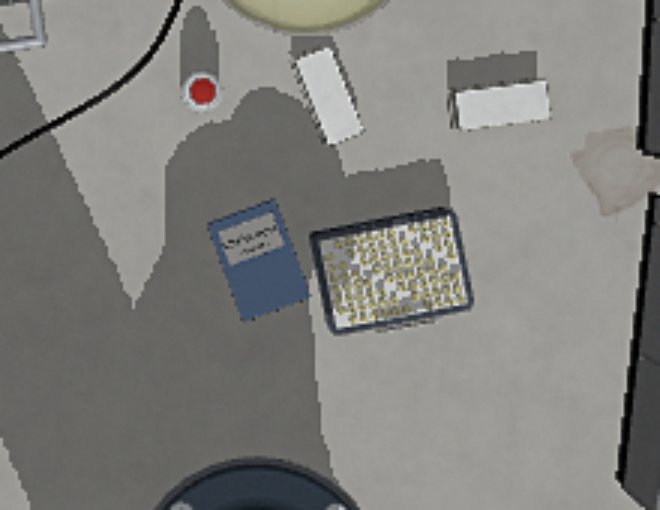

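```bash
python3 - <<'E'
from h import *
p,d,w=cloud("top");ci=camera_info("top")
# flask: points higher than 0.02 in region
m=(w[...,2]>0.03)&(w[...,2]<0.35)&(w[...,0]>0.38)&(w[...,0]<0.68)&(w[...,1]>-0.16)&(w[...,1]<0.11)
pt=w[m];print(len(pt))
for a,b in [(0.03,.06),(.06,.09),(.09,.12),(.12,.14),(.14,.2),(.2,.25),(.25,.3),(.3,.33)]:
    k=pt[(pt[:,2]>=a)&(pt[:,2]<b)]
    if len(k)>5:print(a,len(k),cv2.minEnclosingCircle((k[:,:2]*1000).astype(np.float32)))
hsv=cv2.cvtColor(p,cv2.COLOR_BGR2HSV)
y=(hsv[...,0]>20)&(hsv[...,0]<35)&(hsv[...,1]>50);y[:, :310]=0;y[:,410:]=0;y[:170]=0;y[270:]=0
c=max(comps(y),key=lambda c:c.sum());v,u=np.nonzero(c)
(cc,r)=cv2.minEnclosingCircle(np.c_[u,v].astype(np.float32));print(cc,r,[ray(ci,cc,z) for z in (0.02,.08)], r/474*1.2)
E
```

```text
5132
0.03 238 ((534.2825927734375, -49.989871978759766), 168.65447998046875)
0.06 828 ((539.1777954101562, -50.810604095458984), 165.7086181640625)
0.09 424 ((585.32275390625, -63.38217544555664), 126.91236877441406)
0.12 402 ((564.0628662109375, -34.12724304199219), 86.51575469970703)
0.14 1570 ((563.7570190429688, -34.018043518066406), 81.35107421875)
0.2 901 ((563.8631591796875, -32.80748748779297), 57.63456344604492)
0.25 312 ((563.9105834960938, -34.147274017333984), 38.100345611572266)
0.3 457 ((564.9677124023438, -34.733829498291016), 34.98116683959961)
(349.0, 213.0) 31.906211853027344 [array([ 0.5942888 , -0.00538435,  0.02      ]), array([ 0.58580136, -0.00123841,  0.08      ])] 0.08077521988108188
```

```bash
cat >> h.py <<'E'
def down(yaw): # yaw (deg) of tool x, tool pointing down
    a=np.radians(yaw)/2; return R.from_quat([np.cos(a),np.sin(a),0,0])
def tgt(pos,yaw=None,rot=None):
    s=sense();r0=R.from_quat(s["tool_rot"])
    sh=r0.inv().apply(np.array(pos)-s["tcp_pos"])/0.1
    r=rot if rot is not None else (down(yaw) if yaw is not None else r0)
    tu=(r0.inv()*r).as_rotvec()/(2*np.pi)
    print("shift",sh.round(3),"turn",tu.round(4))
def st():
    s=sense();x=R.from_quat(s["tool_rot"]).as_matrix()
    print("t%.2f"%s["t"],"tcp",s["tcp_pos"].round(4),"yaw",np.degrees(np.arctan2(x[1,0],x[0,0])).round(2),"z",x[:,2].round(3),"F",s["force"].round(1),"gap",round(s["finger_gap"],3),"q",s["q"].round(2))
E
python3 -c "
from h import *
tgt([.5,.25,.26],9.4)"
python3 -m inch '[[-1,[-1,-0.6,-0.3],[0,0,0.429]],[-1,[-1,-0.6,-0.3],[0,0,0.429]],[-1,[-1,-0.6,-0.3],[0,0,0.429]],[-1,[-1,-0.6,-0.3],[0,0,0.429]],[-1,[-1,-0.6,-0.3],[0,0,0.429]],[-1,[-1,-0.6,-0.3],[0,0,0.429]],[-1,[-1,-0.6,-0.3],[0,0,0.429]],[-1,[-1,-0.6,-0.3],[0,0,0.429]],[-1,[-1,-0.6,-0.3],[0,0,0.429]],[-1,[-1,-0.6,-0.3],[0,0,0.429]],[-1,[-1,-0.6,-0.3],[0,0,0.429]],[-1,[-1,-0.6,-0.3],[0,0,0.429]],[-1,[-1,-0.6,-0.3],[0,0,0.429]],[-1,[-1,-0.6,-0.3],[0,0,0.429]],[-1,[-1,-0.6,-0.3],[0,0,0.429]],[-1,[-1,-0.6,-0.3],[0,0,0.429]],[-1,[-1,-0.6,-0.3],[0,0,0.429]],[-1,[-1,-0.6,-0.3],[0,0,0.429]],[-1,[-1,-0.6,-0.3],[0,0,0.429]]]' 30
python3 -c "
from h import *
st();tgt([.5,.25,.26],9.4)"
```

```text
shift [-4.12  -2.468 -0.289] turn [-1.000e-04  2.000e-04  4.295e-01]
t: 2.2
tcp_pos: [0.2515, 0.5156, 0.2613]
tool_rot: [0.996, 0.084, -0.0, 0.0]
force: [0.3, 0.9, -1.4]
finger_gap: 0.999
t2.20 tcp [0.2515 0.5156 0.2613] yaw 9.6 z [-0. -0. -1.] F [ 0.3  0.9 -1.4] gap 0.999 q [ 0.92  0.42  1.53 -0.    1.19  2.33]
shift [2.007 3.033 0.013] turn [0.     0.     0.0006]
```

```bash

python3 -m inch '[[-1,[0.5,0.5,0],[0,0,0]],[-1,[0.7,1,0],[0,0,0]],[-1,[0.7,1,0],[0,0,0]]]' >/dev/null
python3 -m inch '[[-1,[0.5,0.5,0],[0,0,0]],[-1,[0.7,1,0],[0,0,0]],[-1,[0.7,1,0],[0,0,0]]]' >/dev/null
python3 -m inch '[[-1,[0.5,0.5,0],[0,0,0]],[-1,[0.6,1,0],[0,0,0]],[-1,[0.6,1,0],[0,0,0]],[-1,[0.6,1,0],[0,0,0]]]'
python3 - <<'E'
from h import *
st()
ci=camera_info("wrist");p,d=snapshot("wrist");cv2.imwrite("pics/w1.png",p)
np.savez("w1.npz",p=p,d=d,K=ci["K"],origin=ci["origin"],orientation=ci["orientation"])
E
```

```text
t: 3.2
tcp_pos: [0.5006, 0.2507, 0.2612]
tool_rot: [0.997, 0.083, 0.0, 0.0]
force: [-0.1, 0.1, -0.6]
finger_gap: 0.997
t3.20 tcp [0.5006 0.2507 0.2612] yaw 9.5 z [ 0.001 -0.    -1.   ] F [-0.1  0.1 -0.6] gap 0.997 q [ 0.26  0.4   1.56 -0.    1.17  1.67]
```

View pics/w1.png

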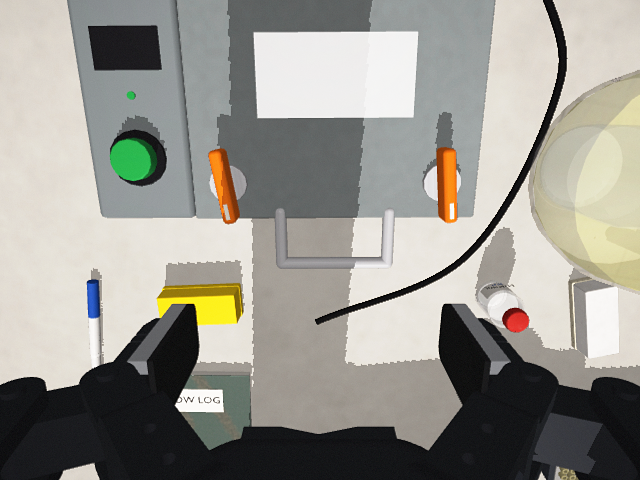

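The wrist view shows the wings at (223,186) and (447,185), the key at (133,160), and the handle bar at row 263, columns 280–390. I'll measure them next.

```bash
python3 - <<'E'
from h import *
f=np.load("w1.npz");ci={k:f[k] for k in ("K","origin","orientation")}
p,d,w=cloud("w",ci,f["d"],f["p"])
hsv=cv2.cvtColor(p,cv2.COLOR_BGR2HSV);H,S,V=[hsv[...,i].astype(int) for i in range(3)];z=w[...,2]
def show(nm,m,mn=60):
    for c in comps(m,mn):
        pt=w[c];v,u=np.nonzero(c);print(nm,len(pt),"px",u.mean().round(),v.mean().round(),np.median(pt,0).round(4),"rect",[np.round(x,4) for x in rect(pt)])
o=(H<16)&(S>150)&(V>100)
show("wing",o&(z>.099)&(z<.108))
show("green",(H>45)&(H<75)&(S>120)&(z>.088)&(z<.097))
show("pod+lid",(z>.068)&(z<.079),2000)
# handle bar
g=(z>.055)&(z<.085)&(S<60)
vv,uu=np.mgrid[0:480,0:640]
b=g&(vv>250)&(vv<275)&(uu>270)&(uu<400)
show("bar",b)
bb=g&(vv>225)&(vv<248)&(uu>270)&(uu<400);show("arms",bb,20)
# lid edge slopes
lid=(z>.070)&(z<.0785)&(vv<216)&(vv>120)
# lid front edge pixels
for u in (240,330,420,460):
    col=np.nonzero((z[:,u]>.07)&(z[:,u]<.079)&(vv[:,u]<225))[0];print(u,col.max(),w[col.max(),u].round(4))
E
```

```text
wing 641 px 449.0 183.0 [0.5405 0.1601 0.1015] rect [array([0.5376, 0.1588]), array([55.0195,  9.5349]), np.float64(16.481)]
wing 701 px 223.0 187.0 [0.5084 0.3246 0.1016] rect [array([0.5088, 0.3256]), array([55.2249,  9.9055]), np.float64(18.2346)]
green 1402 px 131.0 159.0 [0.5167 0.3972 0.0913] rect [array([0.5163, 0.3976]), array([30.8026, 30.9803]), np.float64(10.5387)]
pod+lid 83966 px 286.0 106.0 [0.5772 0.2835 0.0744] rect [array([0.5443, 0.286 ]), array([206.1432, 310.1514]), np.float64(9.4833)]
pod+lid 2041 px 583.0 172.0 [0.5652 0.0513 0.0735] rect [array([0.549 , 0.0321]), array([170.5577,  54.3161]), np.float64(13.9254)]
bar 1513 px 334.0 262.0 [0.4554 0.2309 0.0754] rect [array([0.4576, 0.2307]), array([17.2817, 99.5256]), np.float64(9.7827)]
arms 257 px 281.0 236.0 [0.4706 0.2783 0.0755] rect [array([0.4699, 0.2785]), array([19.9744,  9.9267]), np.float64(10.8092)]
arms 262 px 387.0 236.0 [0.4854 0.1906 0.0752] rect [array([0.485 , 0.1898]), array([20.19  ,  9.8247]), np.float64(9.8579)]
240 218 [0.4801 0.314  0.0728]
330 217 [0.4935 0.2405 0.0736]
420 217 [0.5058 0.167  0.0731]
460 216 [0.5122 0.1348 0.0738]
```

```bash
python3 -c "
from h import *
tgt([.5088,.3256,.165],18.2);tgt([.5088,.3256,.08],18.2)"
```

```text
shift [ 0.216 -0.708  0.962] turn [-0.0001  0.0001 -0.024 ]
shift [ 0.216 -0.708  1.812] turn [-0.0001  0.0001 -0.024 ]
```

```bash

python3 -m inch '[[-0.3,[0.216,-0.708,0.5],[0,0,-0.024]],[-0.3,[0.216,-0.708,0.962],[0,0,-0.024]],[-0.3,[0.216,-0.708,0.962],[0,0,-0.024]],[-0.3,[0.216,-0.708,0.962],[0,0,-0.024]]]' 60
python3 - <<'E'
from h import *
st();tgt([.5088,.3256,.08],18.2)
p,d,w=cloud("wrist");cv2.imwrite("pics/w2.png",p)
E
```

```text
t: 3.65
tcp_pos: [0.5044, 0.3282, 0.1613]
tool_rot: [0.987, 0.161, -0.004, 0.001]
force: [-0.3, -1.2, -0.5]
finger_gap: 0.653
t3.65 tcp [0.5044 0.3282 0.1613] yaw 18.53 z [-0.008 -0.003 -1.   ] F [-0.3 -1.2 -0.5] gap 0.653 q [0.39 0.58 1.55 0.   1.01 1.64]
shift [0.04  0.039 0.813] turn [-0.      0.0013  0.0009]
```

View pics/w2.png

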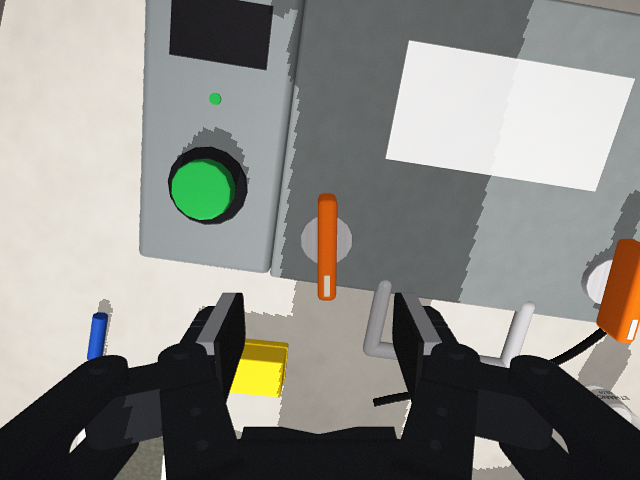

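```bash

python3 -m inch '[[-0.3,[0,0,0.4],[0,0,0]],[-0.3,[0,0,0.84],[0,0,0]],[-0.3,[0,0,0.84],[0,0,0]],[-0.3,[0,0,0.84],[0,0,0]],[-0.3,[0,0,0.84],[0,0,0]]]'
python3 -c "
from h import *
st();tgt([.5088,.3256,.08],18.2)"
python3 -m inch '[[0.5,[0,0,0.0],[0,0,0]],[1,[0,0,0.0],[0,0,0]],[1,[0,0,0.0],[0,0,0]],[1,[0,0,0.0],[0,0,0]],[1,[0,0,0],[0,0,0]]]' 60
python3 - <<'E'
from h import *
st()
p,d,w=cloud("wrist");cv2.imwrite("pics/w3.png",p)
E
```

```text
t: 4.2
tcp_pos: [0.5103, 0.3274, 0.0844]
tool_rot: [0.987, 0.158, 0.003, -0.001]
force: [1.1, 0.7, 0.5]
finger_gap: 0.649
t4.20 tcp [0.5103 0.3274 0.0844] yaw 18.24 z [ 0.005  0.002 -1.   ] F [1.1 0.7 0.5] gap 0.649 q [ 0.39  0.69  1.6  -0.    0.84  1.64]
shift [-0.02   0.012  0.044] turn [-0.0001 -0.0009  0.0001]
t: 4.7
tcp_pos: [0.5094, 0.3255, 0.0827]
tool_rot: [0.987, 0.159, 0.001, 0.001]
force: [1.1, -4.9, 7.2]
finger_gap: 0.101
t4.70 tcp [0.5094 0.3255 0.0827] yaw 18.29 z [ 0.002 -0.002 -1.   ] F [ 1.1 -4.9  7.2] gap 0.101 q [ 0.39  0.7   1.6  -0.    0.84  1.64]
```

View pics/w3.png

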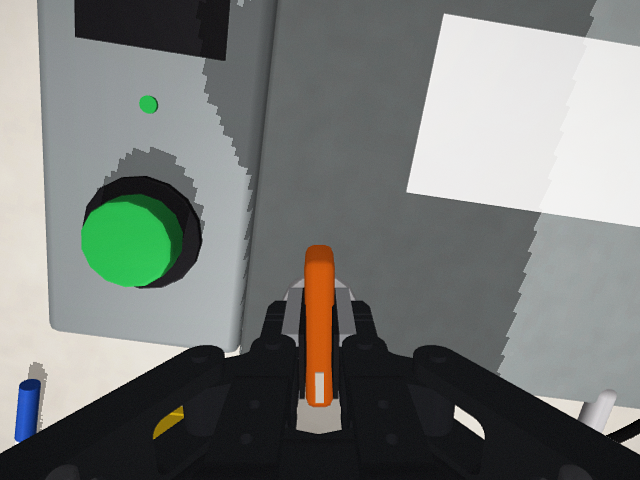

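```bash

python3 -m inch '[[1,[0,0,0],[0,0,-0.12]],[1,[0,0,0],[0,0,-0.12]],[1,[0,0,0],[0,0,-0.12]],[1,[0,0,0],[0,0,-0.12]],[1,[0,0,0],[0,0,-0.12]],[1,[0,0,0],[0,0,-0.12]],[1,[0,0,0],[0,0,-0.227]],[1,[0,0,0],[0,0,-0.227]],[1,[0,0,0],[0,0,-0.227]],[1,[0,0,0],[0,0,-0.227]],[1,[0,0,0],[0,0,-0.227]],[1,[0,0,0],[0,0,-0.227]],[1,[0,0,0],[0,0,-0.227]],[1,[0,0,0],[0,0,-0.227]]]'
python3 - <<'E'
from h import *
st();print(sense()["ft_torque"].round(2))
p,d,w=cloud("wrist");cv2.imwrite("pics/w4.png",p)
E
```

```text
t: 6.15
tcp_pos: [0.508, 0.3262, 0.0827]
tool_rot: [0.643, 0.766, -0.0, 0.0]
force: [-2.5, -2.7, 8.0]
finger_gap: 0.102
t6.15 tcp [0.508  0.3262 0.0827] yaw 99.95 z [-0.    -0.001 -1.   ] F [-2.5 -2.7  8. ] gap 0.102 q [ 0.39  0.7   1.6  -0.    0.84  0.21]
[-0.38  0.39 -0.01]
```

View pics/w4.png

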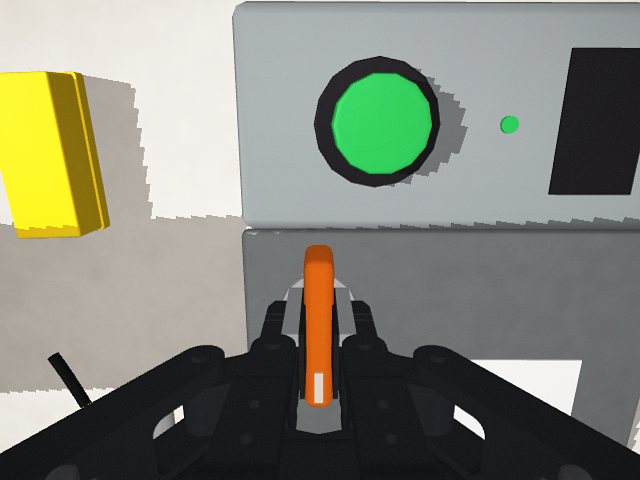

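```bash

python3 -m inch '[[-0.3,[0,0,0],[0,0,0]],[-0.3,[0,0,0],[0,0,0]],[-0.3,[0,0,0],[0,0,0]],[-0.3,[0,0,-0.4],[0,0,0]],[-0.3,[0,0,-0.8],[0,0,0]],[-0.3,[0,0,-0.8],[0,0,0]],[-0.3,[0,0,-0.8],[0,0,0]],[-0.3,[0,0,-0.8],[0,0,0]]]' >/dev/null
python3 -c "
from h import *
st();tgt([.5376,.1588,.165],16.5)"
```

```text
t7.00 tcp [0.5073 0.3262 0.1599] yaw 99.95 z [-0.002 -0.001 -1.   ] F [ 0.1  0.3 -0.6] gap 0.647 q [0.39 0.59 1.55 0.   1.   0.21]
shift [-1.701  0.01  -0.05 ] turn [-0.0003  0.0004  0.2318]
```

```bash

python3 -m inch '[[-0.3,[-0.5,0,0],[0,0,0.232]],[-0.3,[-1,0,0],[0,0,0.232]],[-0.3,[-1,0,0],[0,0,0.232]],[-0.3,[-1,0,0],[0,0,0.232]],[-0.3,[-1,0,0],[0,0,0.232]],[-0.3,[-1,0,0],[0,0,0.232]],[-0.3,[-1,0,0],[0,0,0.232]],[-0.3,[-1,0,0],[0,0,0.232]],[-0.3,[-1,0,0],[0,0,0.232]],[-0.3,[-1,0,0],[0,0,0.232]],[-0.3,[-1,0,0],[0,0,0.232]],[-0.3,[-1,0,0],[0,0,0.232]],[-0.3,[-1,0,0],[0,0,0.232]]]' >/dev/null
python3 -c "
from h import *
st();tgt([.5376,.1588,.165],16.5)"
```

```text
t8.30 tcp [0.5251 0.228  0.1604] yaw 16.52 z [-0.001 -0.    -1.   ] F [-0.4 -0.6  0.1] gap 0.653 q [0.21 0.55 1.63 0.   0.96 1.5 ]
shift [-0.077  0.699 -0.046] turn [-0.      0.0002  0.    ]
```

```bash

python3 -m inch '[[-0.3,[-0.04,0.35,0],[0,0,0]],[-0.3,[-0.077,0.699,0],[0,0,0]],[-0.3,[-0.077,0.699,0],[0,0,0]],[-0.3,[-0.077,0.699,0],[0,0,0]],[-0.3,[-0.077,0.699,0],[0,0,0]],[-0.3,[-0.077,0.699,0],[0,0,0]]]' >/dev/null
python3 - <<'E'
from h import *
st();tgt([.5376,.1588,.08],16.5)
p,d,w=cloud("wrist");cv2.imwrite("pics/w5.png",p)
hsv=cv2.cvtColor(p,cv2.COLOR_BGR2HSV);H,S,V=[hsv[...,i].astype(int) for i in range(3)];z=w[...,2]
for c in comps((H<16)&(S>150)&(V>100)&(z>.098)&(z<.108),60): print(rect(w[c]),np.median(z[c]))
E
```

```text
t8.90 tcp [0.5376 0.1598 0.1611] yaw 16.51 z [-0.  0. -1.] F [ 0.4  0.5 -0.2] gap 0.645 q [0.09 0.53 1.66 0.   0.94 1.37]
shift [-0.003  0.009  0.811] turn [-0.  0.  0.]
(array([0.53788202, 0.15826524]), (55.465694427490234, 9.684578895568848), 15.70763111114502) 0.10138815867914447
(array([0.511733  , 0.30998703]), (9.691633224487305, 25.896883010864258), 10.408702850341797) 0.1015298058385243
```

View pics/w5.png

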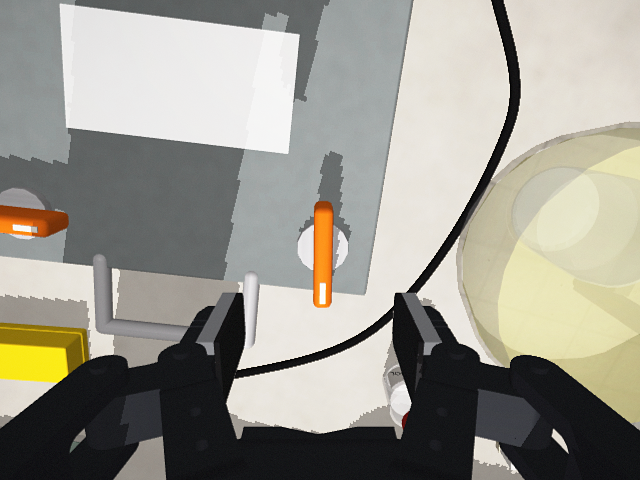

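```bash

python3 -m inch '[[-0.3,[0,0.01,0.4],[0,0,0]],[-0.3,[0,0.01,0.79],[0,0,0]],[-0.3,[0,0.01,0.79],[0,0,0]],[-0.3,[0,0.01,0.79],[0,0,0]],[1,[0,0.01,0.79],[0,0,0]],[1,[0,0.01,0.79],[0,0,0]],[1,[0,0.01,0.79],[0,0,0]],[1,[0,0.01,0.79],[0,0,0]],[1,[0,0.01,0.79],[0,0,0]],[1,[0,0.01,0.79],[0,0,0]]]'
python3 -c "
from h import *
st()"
python3 -m inch '[[1,[0,0,0],[0,0,-0.231]],[1,[0,0,0],[0,0,-0.231]],[1,[0,0,0],[0,0,-0.231]],[1,[0,0,0],[0,0,-0.231]],[1,[0,0,0],[0,0,-0.231]],[1,[0,0,0],[0,0,-0.231]],[1,[0,0,0],[0,0,-0.231]],[1,[0,0,0],[0,0,-0.231]],[1,[0,0,0],[0,0,-0.231]],[1,[0,0,0],[0,0,-0.231]],[1,[0,0,0],[0,0,-0.231]],[1,[0,0,0],[0,0,-0.231]],[1,[0,0,0],[0,0,-0.231]]]'
python3 -c "
from h import *
st();print(sense()['ft_torque'])"
python3 -m inch '[[-0.3,[0,0,0],[0,0,0]],[-0.3,[0,0,0],[0,0,0]],[-0.3,[0,0,0],[0,0,0]],[-0.3,[0,0,-0.4],[0,0,0]],[-0.3,[0,0,-0.9],[0,0,0]],[-0.3,[0,0,-0.9],[0,0,0]],[-0.3,[0,0,-0.9],[0,0,0]],[-0.3,[0,0,-0.9],[0,0,0]]]' >/dev/null
python3 -c "
from h import *
st();tgt([.4547,.2307,.17],-80.5);tgt([.4547,.2307,.17],99.5)"

```

```text
t: 9.95
tcp_pos: [0.5392, 0.158, 0.0838]
tool_rot: [0.99, 0.143, 0.001, 0.0]
force: [-0.7, -0.1, 6.3]
finger_gap: 0.101
t9.95 tcp [0.5392 0.158  0.0838] yaw 16.42 z [ 0.003  0.    -1.   ] F [-0.7 -0.1  6.3] gap 0.101 q [0.09 0.65 1.71 0.   0.77 1.37]
t: 11.25
tcp_pos: [0.5369, 0.1594, 0.0838]
tool_rot: [0.646, 0.763, 0.0, -0.001]
force: [-4.0, 4.1, 9.9]
finger_gap: 0.103
t11.25 tcp [0.5369 0.1594 0.0838] yaw 99.55 z [-0.002  0.002 -1.   ] F [-4.   4.1  9.9] gap 0.103 q [ 0.09  0.65  1.72  0.    0.77 -0.08]
[0.81602646 0.7122641  0.03634993]
t12.05 tcp [0.5373 0.1576 0.1711] yaw 99.57 z [-0.002 -0.    -1.   ] F [-0.5 -0.4 -1.2] gap 0.65 q [ 0.09  0.52  1.66 -0.    0.97 -0.08]
shift [ 0.858 -0.693  0.013] turn [ 0.     -0.0006 -0.4998]
shift [ 0.858 -0.693  0.013] turn [-0.0004 -0.      0.0002]
```

```bash

python3 -m inch '[[0.3,[0.43,-0.35,0],[0,0,0]],[0.3,[0.858,-0.693,0],[0,0,0]],[0.3,[0.858,-0.693,0],[0,0,0]],[0.3,[0.858,-0.693,0],[0,0,0]],[0.3,[0.858,-0.693,0],[0,0,0]]]' >/dev/null
python3 - <<'E'
from h import *
st();tgt([.4547,.2307,.054],99.5)
p,d,w=cloud("wrist");cv2.imwrite("pics/w6.png",p)
E
```

```text
t12.55 tcp [0.4563 0.2307 0.1714] yaw 99.61 z [-0.    -0.001 -1.   ] F [ 0.6 -0.5 -0.3] gap 0.351 q [ 0.25  0.46  1.78 -0.    0.9   0.08]
shift [ 0.004 -0.016  1.174] turn [-0.      0.0001  0.0003]
```

View pics/w6.png

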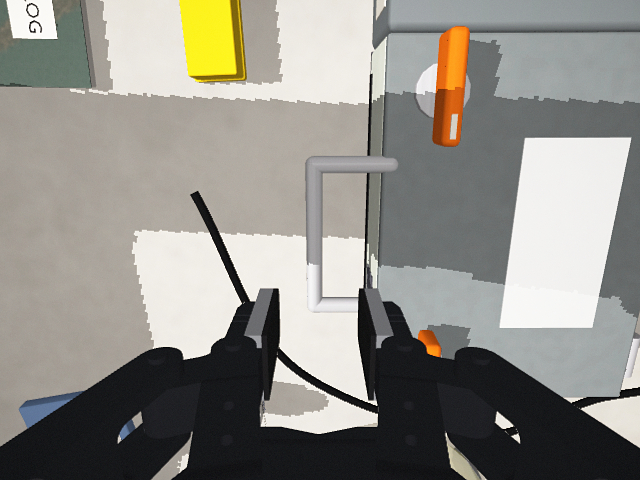

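The bar, at column 315, lines up with the jaw centre and both wings lie across. I'll descend and grip.

```bash

python3 -m inch '[[0.3,[0,-0.01,0.5],[0,0,0]],[0.3,[0,-0.01,0.9],[0,0,0]],[0.3,[0,-0.01,0.9],[0,0,0]]]' >/dev/null
python3 -m inch '[[0.3,[0,0,0.25],[0,0,0]],[0.3,[0,0,0.25],[0,0,0]],[0.3,[0,0,0.25],[0,0,0]],[1,[0,0,0.25],[0,0,0]],[1,[0,0,0.25],[0,0,0]],[1,[0,0,0.25],[0,0,0]],[1,[0,0,0.25],[0,0,0]],[1,[0,0,0.25],[0,0,0]]]' 40
python3 - <<'E'
from h import *
st()
p,d,w=cloud("wrist");cv2.imwrite("pics/w7.png",p)
s=sense();g=s["tcp_pos"]+[0,0,.0187];r=.21
# arc offsets in tool frame relative to start for angles
h=np.array([.6618,.2654,.072]);x=np.array([.986,.165,0])
R0=R.from_quat(s["tool_rot"])
for a in np.arange(10,106,10):
    t=np.radians(a);dlt=x*r*(1-np.cos(t))+np.array([0,0,r*np.sin(t)])
    print(a,(R0.inv().apply(dlt)/.1).round(3))
E
```

```text
t: 13.7
tcp_pos: [0.4535, 0.2305, 0.0588]
tool_rot: [0.645, 0.764, -0.001, -0.0]
force: [-4.3, -2.1, 6.5]
finger_gap: 0.098
t13.70 tcp [0.4535 0.2305 0.0588] yaw 99.62 z [-0.001 -0.001 -1.   ] F [-4.3 -2.1  6.5] gap 0.098 q [ 0.25  0.66  1.86 -0.    0.63  0.08]
10 [-0.     0.031 -0.365]
20 [-0.001  0.126 -0.718]
30 [-1.00e-03  2.80e-01 -1.05e+00]
40 [-0.002  0.489 -1.35 ]
50 [-0.002  0.748 -1.61 ]
60 [-0.003  1.047 -1.82 ]
70 [-0.004  1.379 -1.975]
80 [-0.005  1.732 -2.07 ]
90 [-0.005  2.097 -2.103]
100 [-0.006  2.461 -2.071]
```

View pics/w7.png

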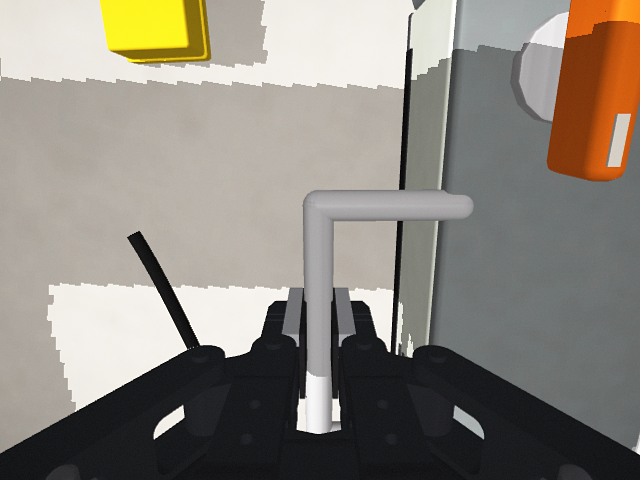

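```bash

python3 -m inch '[[1,[0,0.008,-0.183],[0,0,0]],[1,[0,0.031,-0.365],[0,0,0]],[1,[0,0.072,-0.544],[0,0,0]],[1,[0,0.126,-0.718],[0,0,0]],[1,[0,0.197,-0.888],[0,0,0]],[1,[0,0.197,-0.888],[0,0,0]],[1,[0,0.197,-0.888],[0,0,0]]]' 
python3 - <<'E'
from h import *
st()
p,d,w=cloud("wrist");cv2.imwrite("pics/w8.png",p)
g=sense()["tcp_pos"]+[0,0,.0187]; h=np.array([.6618,.2654,.072]);print(np.linalg.norm(g-h),np.degrees(np.arctan2(g[2]-h[2],np.hypot(*(g-h)[:2]))))
E
```

```text
t: 14.45
tcp_pos: [0.4728, 0.2338, 0.1465]
tool_rot: [0.645, 0.764, -0.0, -0.0]
force: [-3.9, -1.9, 1.9]
finger_gap: 0.099
t14.45 tcp [0.4728 0.2338 0.1465] yaw 99.6 z [-0.001 -0.    -1.   ] F [-3.9 -1.9  1.9] gap 0.099 q [ 0.25  0.52  1.76 -0.    0.86  0.08]
0.21304004692322756 25.781873349185727
```

View pics/w8.png

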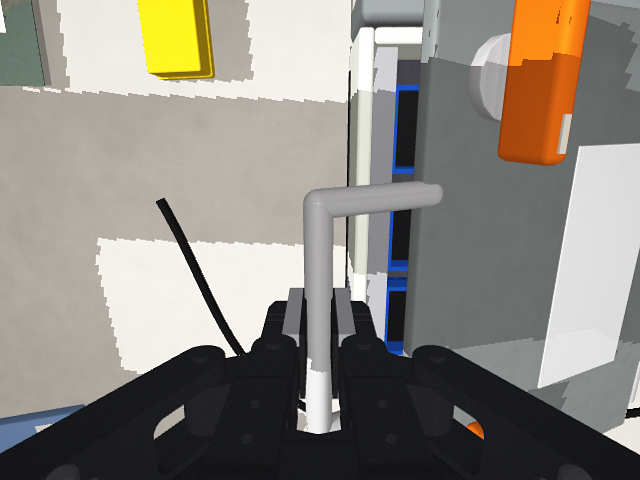

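```bash

python3 -m inch '[[1,[0,0.083,-0.162],[0,0,0]],[1,[0,0.183,-0.317],[0,0,0]],[1,[0,0.292,-0.462],[0,0,0]],[1,[0,0.418,-0.597],[0,0,0]],[1,[0,0.551,-0.722],[0,0,0]],[1,[0,0.698,-0.832],[0,0,0]],[1,[0,0.85,-0.932],[0,0,0]],[1,[0,0.85,-0.932],[0,0,0]]]' 
python3 -m inch '[[1,[0,0.162,-0.085],[0,0,0]],[1,[0,0.332,-0.155],[0,0,0]],[1,[0,0.506,-0.21],[0,0,0]],[1,[0,0.685,-0.249],[0,0,0]],[1,[0,0.867,-0.273],[0,0,0]],[1,[0,0.867,-0.273],[0,0,0]]]' 
python3 -c "
from h import *
st()"
python3 -m inch '[[1,[0,0.183,-0.01],[0,0,0]],[1,[0,0.366,0],[0,0,0]],[1,[0,0.475,0.01],[0,0,0]],[1,[0,0.475,0.01],[0,0,0]],[1,[0,0.475,0.01],[0,0,0]]]' 
python3 - <<'E'
from h import *
st()
p,d,w=cloud("wrist");cv2.imwrite("pics/w9.png",p)
g=sense()["tcp_pos"]+[0,0,.0187]; h=np.array([.6618,.2654,.072]);print(np.linalg.norm(g-h),np.degrees(np.arctan2(g[2]-h[2],-((g-h)@[.986,.165,0]))))
E
```

```text
t: 15.3
tcp_pos: [0.557, 0.2483, 0.2416]
tool_rot: [0.645, 0.764, -0.001, -0.001]
force: [-9.0, -1.8, 18.7]
finger_gap: 0.093
t: 15.9
tcp_pos: [0.6466, 0.2638, 0.2675]
tool_rot: [0.646, 0.764, 0.003, 0.001]
force: [0.1, 1.2, 5.7]
finger_gap: 0.094
t15.90 tcp [0.6466 0.2638 0.2675] yaw 99.57 z [ 0.006  0.003 -1.   ] F [0.1 1.2 5.7] gap 0.094 q [0.23 0.6  1.19 0.   1.34 0.06]
t: 16.4
tcp_pos: [0.6913, 0.2714, 0.265]
tool_rot: [0.645, 0.764, 0.002, 0.001]
force: [1.3, 2.0, -0.2]
finger_gap: 0.1
t16.40 tcp [0.6913 0.2714 0.265 ] yaw 99.6 z [ 0.003  0.002 -1.   ] F [ 1.3  2.  -0.2] gap 0.1 q [0.22 0.67 1.06 0.   1.41 0.06]
0.21387420508776817 97.93540119290665
```

View pics/w9.png

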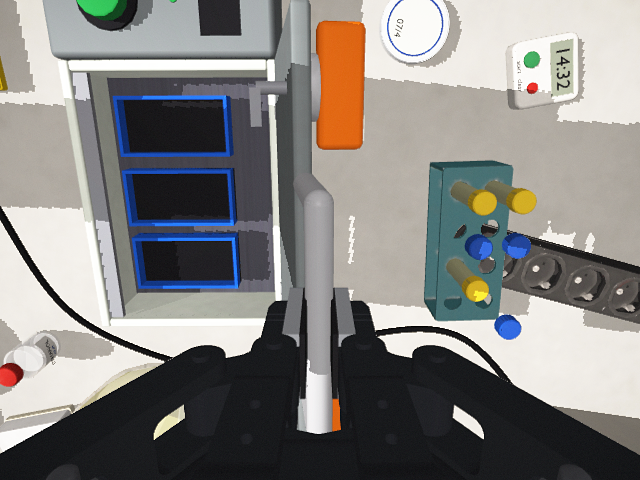

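```bash

python3 - <<'E'
from h import *
ci=camera_info("wrist");p,d,w=cloud("wrist")
hsv=cv2.cvtColor(p,cv2.COLOR_BGR2HSV);H,S,V=[hsv[...,i].astype(int) for i in range(3)];z=w[...,2]
m=(H>105)&(H<130)&(S>170);m[:, 260:]=0;m[330:]=0
o=np.array([.578,.2513]);x=np.array([.986,.165]);y=np.array([-.165,.986])
for c in comps(m,100):
    pt=w[c]; pt=pt[(pt[:,2]<.05)]
    ztop=np.percentile(pt[:,2],90);k=pt[pt[:,2]>ztop-.004]
    cc,s,a=rect(k);print(len(pt),"rimz",ztop.round(4),cc.round(4),np.round(s,1),round(a,1),"warmer",((cc-o)@x).round(4),((cc-o)@y).round(4))
m=(z>0.02)&(z<.05)&(V<50);m[:,260:]=0;m[330:]=0
E
python3 -m inch '[[0.3,[0,0,0],[0,0,0]],[0.3,[0,0,0],[0,0,0]],[0.3,[0,0,0],[0,0,0]],[0.3,[0,0,-0.3],[0,0,0]],[0.3,[0,0,-0.7],[0,0,0]],[0.3,[0,0,-0.7],[0,0,0]],[0.3,[0,0,-0.7],[0,0,0]]]'
python3 -c "
from h import *
p,d,w=cloud('side');cv2.imwrite('pics/s1.png',p)
p,d,w=cloud('top');cv2.imwrite('pics/t1.png',p)"
```

```text
1883 rimz 0.0335 [0.5543 0.3121] [99.4 51.4] 9.7 warmer -0.0133 0.0639
2088 rimz 0.0353 [0.5656 0.2494] [98.7 52.1] 9.6 warmer -0.0126 0.0002
2248 rimz 0.0339 [0.5765 0.1863] [98.8 52.8] 10.0 warmer -0.0122 -0.0638
t: 17.2
tcp_pos: [0.6905, 0.2704, 0.3372]
tool_rot: [0.646, 0.764, 0.001, 0.001]
force: [0.5, 0.1, -0.3]
finger_gap: 0.353
```

View pics/s1.png

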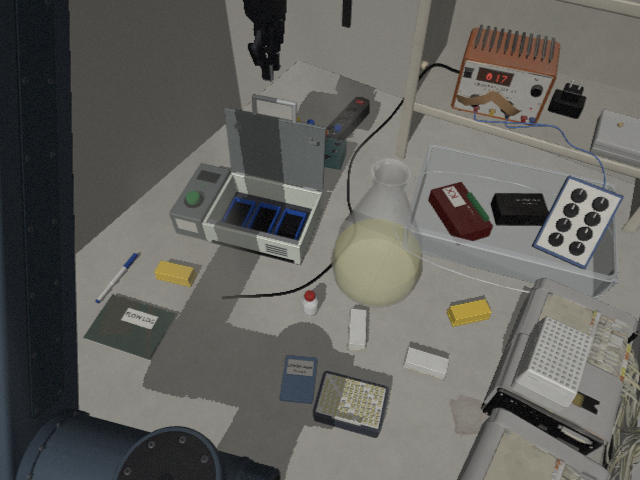

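View pics/t1.png

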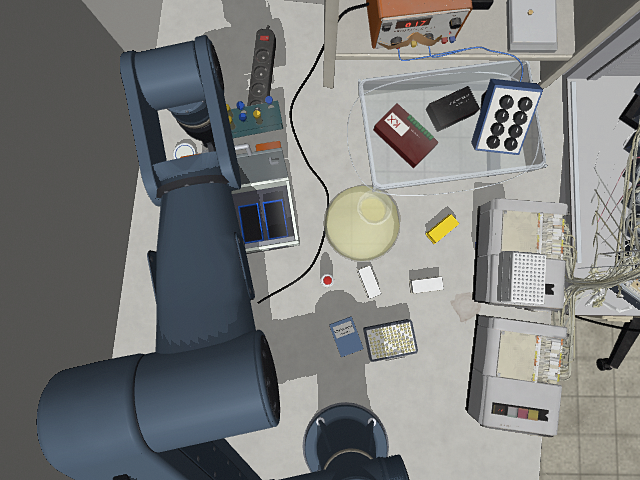

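```bash

python3 -m inch '[[-0.2,[0,-0.5,0],[0,0,0]],[-0.2,[0,-1,0],[0,0,0]],[-0.2,[0,-1,0],[0,0,0]]]' >/dev/null
python3 -m inch '[[-0.2,[0,-0.5,0],[0,0,0]],[-0.2,[0,-1,0],[0,0,0]],[-0.2,[0,-1,0],[0,0,0]]]' >/dev/null
python3 -m inch '[[-0.2,[-0.5,-0.7,0],[0,0,-0.284]],[-0.2,[-1,-0.7,0],[0,0,-0.284]],[-0.2,[-1,-0.7,0],[0,0,-0.284]],[-0.2,[-1,-0.7,0],[0,0,-0.284]],[-0.2,[-1,-0.7,0],[0,0,-0.284]],[-0.2,[-1,-0.7,0],[0,0,-0.284]],[-0.2,[-1,-0.7,0],[0,0,-0.284]],[-0.2,[-1,-0.7,0],[0,0,-0.284]],[-0.2,[-1,-0.7,0],[0,0,-0.284]],[-0.2,[-1,-0.7,0],[0,0,-0.284]],[-0.2,[-1,-0.7,0],[0,0,-0.284]],[-0.2,[-1,-0.7,0],[0,0,-0.284]],[-0.2,[-1,-0.7,0],[0,0,-0.284]],[-0.2,[-1,-0.7,0],[0,0,-0.284]]]' >/dev/null
python3 - <<'E'
from h import *
st();tgt([.41,-.061,.2],202)
E
```

```text
t19.30 tcp [0.4407 0.1269 0.3349] yaw -158.35 z [-0.001 -0.    -1.   ] F [ 0.   0.1 -0.2] gap 0.6 q [ 0.04  0.18  1.69 -0.    1.28 -1.91]
shift [ 0.977 -1.634  1.349] turn [ 0.     -0.0002 -0.001 ]
```

```bash

python3 -m inch '[[-0.2,[0.3,-0.4,0.1],[0,0,0]],[-0.2,[0.6,-0.82,0.3],[0,0,0]],[-0.2,[0.6,-0.82,0.3],[0,0,0]]]' >/dev/null
python3 -m inch '[[-0.2,[0.19,-0.4,0.1],[0,0,0]],[-0.2,[0.38,-0.82,0.6],[0,0,0]],[-0.2,[0.38,-0.82,0.8],[0,0,0]],[-0.2,[0.38,-0.82,0.8],[0,0,0]],[-0.2,[0.38,-0.82,0.8],[0,0,0]]]' >/dev/null
python3 - <<'E'
from h import *
st()
ci=camera_info("wrist");p,d,w=cloud("wrist");cv2.imwrite("pics/w10.png",p)
hsv=cv2.cvtColor(p,cv2.COLOR_BGR2HSV);H,S,V=[hsv[...,i].astype(int) for i in range(3)];z=w[...,2]
for c in comps((S<60)&(V>100)&(z>.021)&(z<.032),200):
    v,u=np.nonzero(c);print(c.sum(),u.mean().round(),v.mean().round(),[np.round(a,4) for a in rect(w[c])],np.median(z[c]))
E
```

```text
t20.10 tcp [ 0.4108 -0.0613  0.2255] yaw -158.27 z [-0.001  0.001 -1.   ] F [0.6 0.  0.6] gap 0.601 q [-0.42  0.26  1.94  0.    0.95 -2.37]
4016 153.0 139.0 [array([ 0.4122, -0.2042]), array([33.0537, 78.8416]), np.float64(8.0973)] 0.026243526137909645
3412 318.0 210.0 [array([ 0.4182, -0.057 ]), array([78.2183, 32.5178]), np.float64(21.9865)] 0.02639894445341784
300 293.0 276.0 [array([ 0.4859, -0.0518]), array([ 26.4468, 127.8993]), np.float64(13.025)] 0.02662681899327013
422 27.0 384.0 [array([ 0.6807, -0.2559]), array([ 3.2258, 55.7955]), np.float64(8.6251)] 0.02643096618666485
293 614.0 399.0 [array([0.4851, 0.2847]), array([ 1.8988, 58.2131]), np.float64(9.6772)] 0.026378421159479692
```

View pics/w10.png

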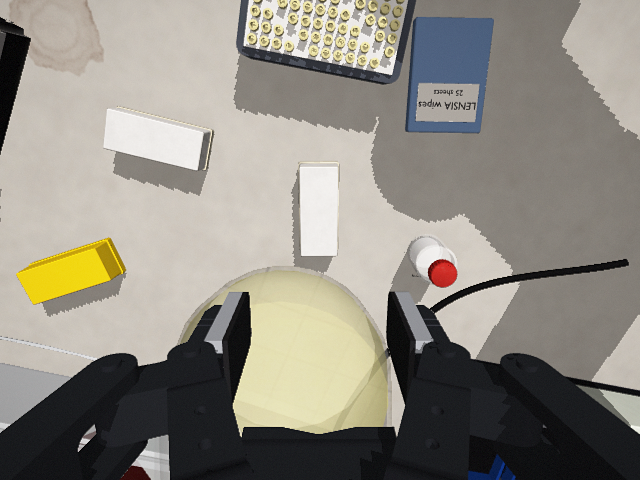

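```bash

python3 -m inch '[[-0.2,[0.0,0.01,0.5],[0,0,0]],[-0.2,[0.0,0.01,1],[0,0,0]],[-0.2,[0,0.01,1],[0,0,0]],[-0.2,[0,0.01,1],[0,0,0]]]' >/dev/null
python3 -m inch '[[-0.2,[0,0,0.5],[0,0,0]],[-0.2,[0,0,0.8],[0,0,0]],[-0.2,[0,0,0.8],[0,0,0]],[-0.2,[0,0,0.8],[0,0,0]]]' >/dev/null
python3 - <<'E'
from h import *
st();tgt([.4106,-.0602,.011],202)
p,d,w=cloud("wrist");cv2.imwrite("pics/w11.png",p)
E
```

```text
t20.95 tcp [ 0.4123 -0.0613  0.0481] yaw -158.14 z [ 0.005 -0.002 -1.   ] F [0.8 0.2 0.4] gap 0.6 q [-0.42  0.63  2.1   0.    0.41 -2.37]
shift [0.013 0.018 0.371] turn [-0.0006  0.0006 -0.0004]
```

View pics/w11.png

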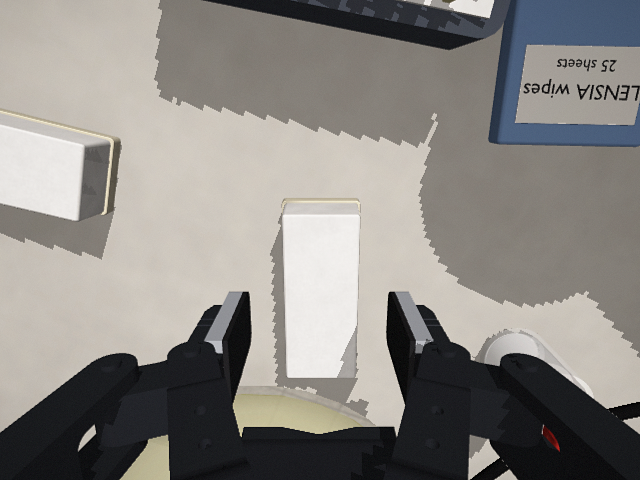

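```bash

python3 -m inch '[[-0.2,[0,0.018,0.2],[0,0,0]],[-0.2,[0,0.018,0.365],[0,0,0]],[-0.2,[0,0.018,0.365],[0,0,0]],[-0.2,[0,0.018,0.365],[0,0,0]],[0.4,[0,0.018,0.365],[0,0,0]],[0.4,[0,0.018,0.365],[0,0,0]],[0.4,[0,0.018,0.365],[0,0,0]],[0.4,[0,0.018,0.365],[0,0,0]],[0.4,[0,0.018,0.365],[0,0,0]]]' 30
python3 - <<'E'
from h import *
st()
p,d,w=cloud("wrist");cv2.imwrite("pics/w12.png",p)
E
```

```text
t: 21.9
tcp_pos: [0.4106, -0.0595, 0.0106]
tool_rot: [-0.189, 0.982, -0.001, 0.002]
force: [0.2, -0.5, 8.8]
finger_gap: 0.415
t21.90 tcp [ 0.4106 -0.0595  0.0106] yaw -158.2 z [ 0.003 -0.001 -1.   ] F [ 0.2 -0.5  8.8] gap 0.415 q [-0.41  0.72  2.11  0.    0.3  -2.37]
```

View pics/w12.png

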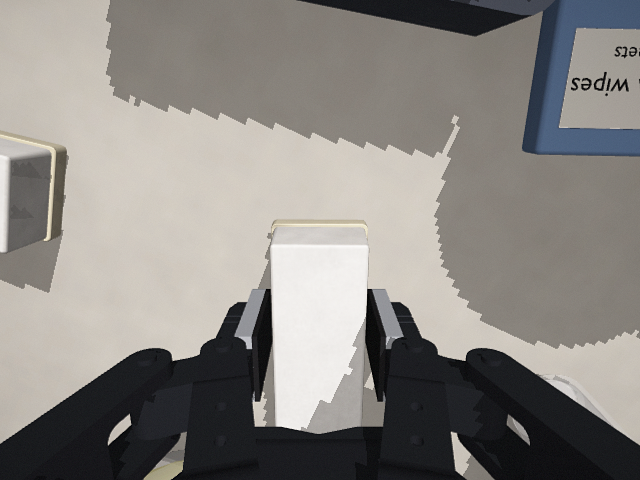

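```bash

python3 -m inch '[[0.4,[0,0,-0.3],[0,0,0]],[0.4,[0,0,-0.7],[0,0,0]],[0.4,[0,0,-1],[0,0,0]],[0.4,[0,0,-1],[0,0,0]]]' 
python3 -m inch '[[0.4,[0,0.3,-0.5],[0,0,0.03]],[0.4,[0,0.6,-1],[0,0,0.034]],[0.4,[0,1,-1],[0,0,0.034]],[0.4,[0,1,-1],[0,0,0.034]],[0.4,[0,1,-1],[0,0,0.034]]]'
python3 - <<'E'
from h import *
st();tgt([.44,.24,.2],189.5)
p,d,w=cloud("wrist");cv2.imwrite("pics/w13.png",p)
E
```

```text
t: 22.35
tcp_pos: [0.4117, -0.0599, 0.1127]
tool_rot: [-0.189, 0.982, -0.003, 0.004]
force: [-0.1, -0.3, -0.2]
finger_gap: 0.412
t: 22.85
tcp_pos: [0.3716, 0.0346, 0.209]
tool_rot: [-0.085, 0.996, -0.0, 0.0]
force: [0.6, -0.6, -0.1]
finger_gap: 0.416
t22.85 tcp [0.3716 0.0346 0.209 ] yaw -170.24 z [ 0.001 -0.    -1.   ] F [ 0.6 -0.6 -0.1] gap 0.416 q [-0.21  0.23  2.05 -0.    0.86 -1.95]
shift [-1.022  1.909  0.09 ] turn [-0.0001  0.0001  0.0007]
```

View pics/w13.png

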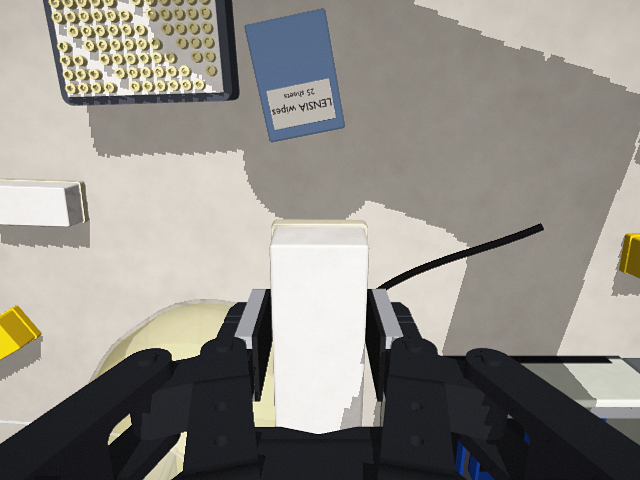

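The box is held securely. I'll carry it over tray 1.

```bash

python3 -m inch '[[0.4,[-0.3,0.4,0],[0,0,0]],[0.4,[-0.5,0.95,0],[0,0,0]],[0.4,[-0.5,0.95,0],[0,0,0]]]' >/dev/null
python3 -m inch '[[0.4,[-0.3,0.4,0],[0,0,0]],[0.4,[-0.5,0.95,0],[0,0,0]],[0.4,[-0.5,0.95,0],[0,0,0]],[0.4,[-0.5,0.95,0],[0,0,0]]]' >/dev/null
python3 - <<'E'
from h import *
st();tgt([.5464,.3108,.12],189.5)
E
```

```text
t23.60 tcp [0.4395 0.2375 0.2076] yaw -170.33 z [-0.002 -0.001 -1.   ] F [-0.1 -1.2 -1. ] gap 0.413 q [ 0.27  0.39  1.77 -0.    0.98 -1.47]
shift [-1.179  0.544  0.873] turn [-0.0001 -0.0004  0.0005]
```

```bash

python3 -m inch '[[0.4,[-0.4,0.2,0],[0,0,0]],[0.4,[-0.9,0.54,0],[0,0,0]],[0.4,[-0.9,0.54,0],[0,0,0]],[0.4,[-0.9,0.54,0],[0,0,0]]]' >/dev/null
python3 -m inch '[[0.4,[-0.28,0,0.4],[0,0,0]],[0.4,[-0.28,0,0.8],[0,0,0]],[0.4,[-0.28,0,0.8],[0,0,0]],[0.4,[-0.28,0,0.8],[0,0,0]],[0.4,[-0.28,0,0.8],[0,0,0]]]' >/dev/null
python3 - <<'E'
from h import *
st();tgt([.5464,.3108,.036],189.5)
p,d,w=cloud("wrist");cv2.imwrite("pics/w14.png",p)
p,d,w=cloud("side");cv2.imwrite("pics/s2.png",cv2.resize(p[140:300,140:360],None,fx=3,fy=3))
E
```

```text
t24.50 tcp [0.5471 0.31   0.131 ] yaw -170.45 z [ 0.002  0.001 -1.   ] F [ 0.  -0.4 -0.5] gap 0.413 q [ 0.34  0.65  1.51 -0.    0.98 -1.4 ]
shift [0.007 0.009 0.95 ] turn [0.     0.0003 0.0001]
```

View pics/w14.png

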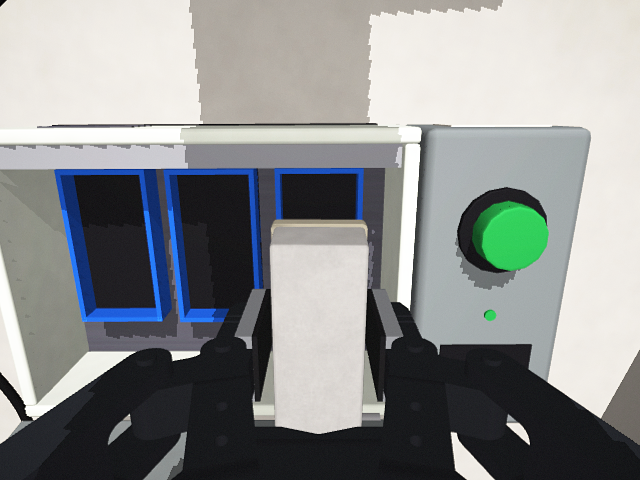

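View pics/s2.png

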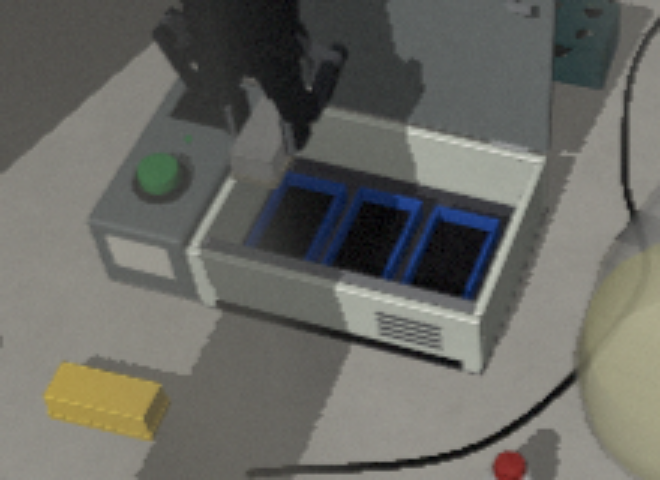

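```bash

python3 - <<'E'
from h import *
p,d,w=cloud("wrist");o=np.array([.578,.2513]);x=np.array([.986,.165]);y=np.array([-.165,.986])
z=w[...,2];W=np.stack([(w[...,:2]-o)@x,(w[...,:2]-o)@y,z],-1)
b=np.zeros(z.shape,bool);b[215:300,265:372]=1
for lo,hi in [(.115,.15)]:
    k=W[b&(z>lo)&(z<hi)];print(len(k),"xmin",np.percentile(k[:,0],[0.5,2]),"y",np.percentile(k[:,1],[1,99]),"z",np.percentile(k[:,2],[1,50,99]))
hsv=cv2.cvtColor(p,cv2.COLOR_BGR2HSV);m=(hsv[...,0]>105)&(hsv[...,0]<130)&(hsv[...,1]>170)&(z<.05);m[:,:265]=0;m[:,372:]=0
k=W[m&(z>.03)];print("tray xmin",np.percentile(k[:,0],[1,3]),"y",np.percentile(k[:,1],[1,99]))
E
```

```text
7881 xmin [-0.05303479 -0.05289662] y [0.0470145  0.08190725] z [0.12176889 0.14677534 0.14844888]
tray xmin [-0.06196261 -0.06191415] y [0.03830428 0.08994063]
```

```bash

python3 -m inch '[[0.4,[0,0,0.4],[0,0,0]],[0.4,[0,0,0.7],[0,0,0]],[0.4,[0,0,0.94],[0,0,0]],[0.4,[0,0,0.94],[0,0,0]],[0.4,[0,0,0.94],[0,0,0]],[0.4,[0,0,0.94],[0,0,0]]]'
python3 - <<'E'
from h import *
st()
p,d,w=cloud("wrist");cv2.imwrite("pics/w15.png",p)
E
```

```text
t: 25.25
tcp_pos: [0.5479, 0.3112, 0.0369]
tool_rot: [-0.084, 0.996, 0.0, 0.002]
force: [-0.4, 0.2, -0.2]
finger_gap: 0.413
t25.25 tcp [0.5479 0.3112 0.0369] yaw -170.39 z [ 0.003  0.001 -1.   ] F [-0.4  0.2 -0.2] gap 0.413 q [ 0.34  0.79  1.55 -0.    0.8  -1.4 ]
```

View pics/w15.png

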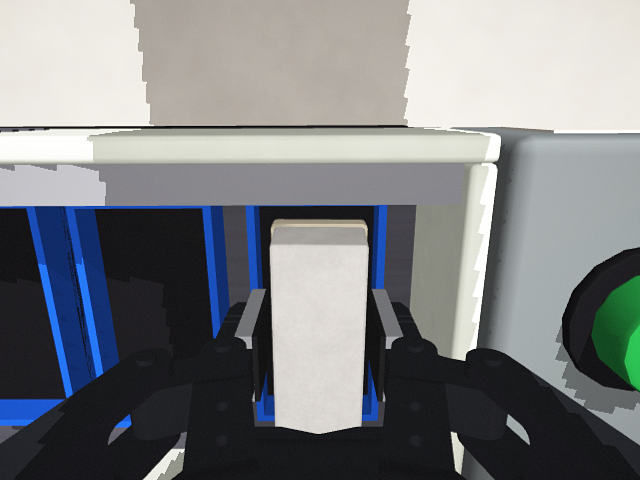

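```bash

python3 -m inch '[[0.1,[0,0,0],[0,0,0]],[-0.1,[0,0,0],[0,0,0]],[-0.1,[0,0,0],[0,0,0]],[-0.1,[0,0,0],[0,0,0]],[-0.1,[0,0,-0.3],[0,0,0]],[-0.1,[0,0,-0.7],[0,0,0]],[1,[-0.08,0,-0.7],[0,0,0]],[1,[-0.08,0,-0.7],[0,0,0]],[1,[-0.08,0,-0.7],[0,0,0]],[1,[-0.08,0,-0.7],[0,0,0]],[1,[-0.08,0,-0.7],[0,0,0]]]' 60
python3 - <<'E'
from h import *
st()
p,d,w=cloud("wrist");cv2.imwrite("pics/w16.png",p)
o=np.array([.578,.2513]);x=np.array([.986,.165]);y=np.array([-.165,.986])
z=w[...,2];W=np.stack([(w[...,:2]-o)@x,(w[...,:2]-o)@y,z],-1)
k=W[(abs(W[...,0]+.012)<.05)&(abs(W[...,1]-.064)<.022)&(z>.04)&(z<.06)];print(len(k),np.percentile(k,[1,50,99],axis=0).round(4))
E
```

```text
t: 26.4
tcp_pos: [0.5535, 0.3116, 0.1035]
tool_rot: [-0.084, 0.997, -0.0, -0.001]
force: [-0.2, -0.1, -0.1]
finger_gap: -0.006
t26.40 tcp [0.5535 0.3116 0.1035] yaw -170.41 z [-0.003 -0.001 -1.   ] F [-0.2 -0.1 -0.1] gap -0.006 q [ 0.34  0.7   1.51  0.    0.94 -1.4 ]
6720 [[-0.0509  0.0488  0.0427]
 [-0.0251  0.0647  0.0453]
 [ 0.0077  0.0807  0.0468]]
```

View pics/w16.png

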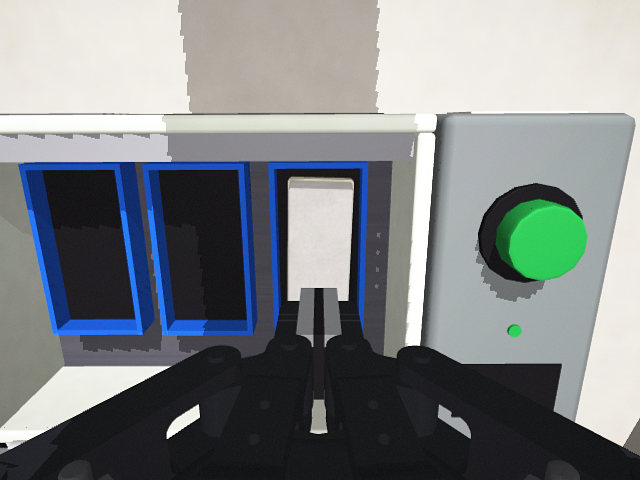

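```bash

python3 -m inch '[[1,[0,0,0.3],[0,0,0]],[1,[0,0,0.53],[0,0,0]],[1,[0,0,0.58],[0,0,0]],[1,[0,0,0.6],[0,0,0]],[1,[0,0,0.62],[0,0,0]],[1,[0,0,0.62],[0,0,0]]]'
python3 -m inch '[[1,[0,0,0.01],[0,0,0]],[1,[0,0,0.02],[0,0,0]],[1,[0,0,0.02],[0,0,0]],[1,[0,0,0.02],[0,0,0]]]'

```

```text
t: 27.05
tcp_pos: [0.5551, 0.3122, 0.0437]
tool_rot: [-0.084, 0.997, 0.0, 0.001]
force: [-0.4, -0.4, 0.8]
finger_gap: 0.004
t: 27.45
tcp_pos: [0.5554, 0.3123, 0.0416]
tool_rot: [-0.084, 0.997, 0.0, 0.001]
force: [-0.0, 0.2, 4.2]
finger_gap: 0.001
```

```bash

for i in 1 2 3; do python3 -m inch '[[1,[0,0,0.01],[0,0,0]],[1,[0,0,0.02],[0,0,0]],[1,[0,0,0.02],[0,0,0]],[1,[0,0,0.02],[0,0,0]]]' | egrep 'tcp|force'; done

```

```text
tcp_pos: [0.5554, 0.3123, 0.0402]
force: [-0.8, 0.2, 10.3]
tcp_pos: [0.5555, 0.3124, 0.0401]
force: [-3.8, -1.5, 19.6]
tcp_pos: [0.5556, 0.3124, 0.04]
force: [-5.8, -3.9, 29.9]
```

```bash

python3 -m inch '[[1,[0,0,-0.3],[0,0,0]],[-0.2,[0,0,-0.7],[0,0,0]],[-0.2,[0,0,-1],[0,0,0]],[-0.2,[0,0,-1],[0,0,0]]]' >/dev/null
python3 -m inch '[[-0.2,[0.4,0,-0.5],[0,0,0]],[-0.2,[0.8,0,-0.8],[0,0,0]],[-0.2,[1,0,-0.8],[0,0,0]],[-0.2,[1,0,-0.8],[0,0,0]]]' >/dev/null
python3 -m inch '[[-0.2,[0.2,-0.4,0],[0,0,0.24]],[-0.2,[0.3,-0.8,0],[0,0,0.24]],[-0.2,[0.3,-1,0],[0,0,0.24]],[-0.2,[0.3,-1,0],[0,0,0.24]],[-0.2,[0.3,-1,0],[0,0,0.24]],[-0.2,[0.3,-1,0],[0,0,0.24]],[-0.2,[0.3,-1,0],[0,0,0.24]],[-0.2,[0.3,-1,0],[0,0,0.24]],[-0.2,[0.3,-1,0],[0,0,0.24]],[-0.2,[0.3,-1,0],[0,0,0.24]],[-0.2,[0.3,-1,0],[0,0,0.24]],[-0.2,[0.3,-1,0],[0,0,0.24]],[-0.2,[0.3,-1,0],[0,0,0.24]]]' 
python3 - <<'E'
from h import *
st();tgt([.412,-.205,.21],98)
p,d,w=cloud("top");cv2.imwrite("pics/t2.png",p)
z=w[...,2];hsv=cv2.cvtColor(p,cv2.COLOR_BGR2HSV);H,S,V=[hsv[...,i].astype(int) for i in range(3)]
for c in comps((S<40)&(V>110)&(z>0.018)&(z<0.035),100): print([np.round(a,3) for a in rect(w[c])])
E
```

```text
t: 30.75
tcp_pos: [0.443, 0.1916, 0.2143]
tool_rot: [0.62, 0.784, -0.0, -0.0]
force: [1.1, 0.1, 0.4]
finger_gap: 0.602
t30.75 tcp [0.443  0.1916 0.2143] yaw 103.3 z [-0.001 -0.    -1.   ] F [1.1 0.1 0.4] gap 0.602 q [ 0.18  0.36  1.8  -0.    0.98 -0.06]
shift [-3.788 -1.214  0.044] turn [-0.0002  0.      0.0147]
[array([ 0.955, -0.309]), array([  7.776, 267.652]), np.float64(7.533)]
[array([ 0.928, -0.113]), array([  7.093, 148.326]), np.float64(8.3)]
[array([ 0.411, -0.205]), array([31.894, 77.81 ]), np.float64(7.761)]
```

View pics/t2.png

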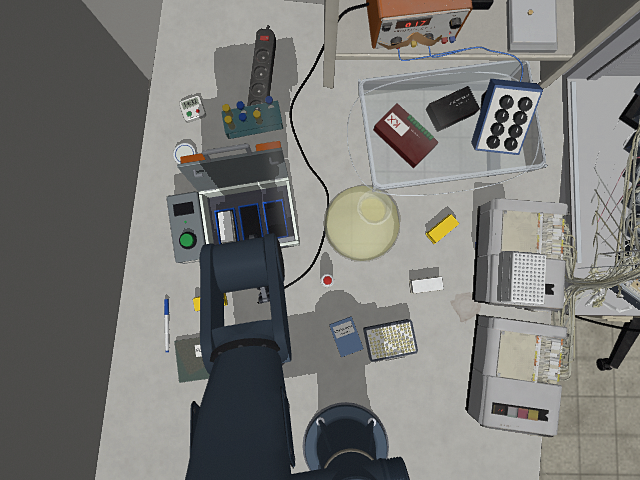

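```bash

python3 -m inch '[[-0.2,[-0.3,-0.4,0],[0,0,0.0147]],[-0.2,[-0.7,-0.6,0],[0,0,0.0147]],[-0.2,[-0.95,-0.6,0],[0,0,0.0147]],[-0.2,[-0.95,-0.6,0],[0,0,0.0147]]]' >/dev/null
python3 -m inch '[[-0.2,[-0.5,0,0],[0,0,0]],[-0.2,[-1,0,0],[0,0,0]],[-0.2,[-1,0,0],[0,0,0]]]' >/dev/null
python3 -m inch '[[-0.2,[-0.5,0,0],[0,0,0]],[-0.2,[-1,0,0],[0,0,0]],[-0.2,[-1,0,0],[0,0,0]],[-0.2,[-1,0,0],[0,0,0]]]' >/dev/null
python3 - <<'E'
from h import *
st();tgt([.4112,-.205,.11],98)
E
```

```text
t31.90 tcp [ 0.434  -0.1126  0.2147] yaw 97.8 z [-0.     0.001 -1.   ] F [-0.4  1.4 -0.4] gap 0.601 q [-0.5   0.32  1.88  0.    0.95 -0.64]
shift [-0.886 -0.35   1.046] turn [-0.0001 -0.0002 -0.0006]
```

```bash

python3 -m inch '[[-0.2,[-0.5,-0.2,0],[0,0,0]],[-0.2,[-0.886,-0.35,0.2],[0,0,0]],[-0.2,[-0.886,-0.35,0.6],[0,0,0]],[-0.2,[-0.886,-0.35,0.8],[0,0,0]],[-0.2,[-0.886,-0.35,0.8],[0,0,0]],[-0.2,[-0.886,-0.35,0.8],[0,0,0]]]' >/dev/null
python3 - <<'E'
from h import *
st()
ci=camera_info("wrist");p,d,w=cloud("wrist");cv2.imwrite("pics/w17.png",p)
hsv=cv2.cvtColor(p,cv2.COLOR_BGR2HSV);H,S,V=[hsv[...,i].astype(int) for i in range(3)];z=w[...,2]
for c in comps((S<60)&(V>100)&(z>.021)&(z<.032),1000):
    v,u=np.nonzero(c);print(c.sum(),u.mean().round(),v.mean().round(),[np.round(a,4) for a in rect(w[c])],np.median(z[c]))
tgt([.4112,-.205,.0106],98)
E
```

```text
t32.50 tcp [ 0.4114 -0.2034  0.135 ] yaw 98.02 z [-0.001  0.001 -1.   ] F [ 0.1 -1.1  0.5] gap 0.603 q [-0.7   0.47  1.93  0.    0.74 -0.84]
6035 319.0 232.0 [array([ 0.4124, -0.2047]), array([32.5738, 79.0581]), np.float64(7.8914)] 0.026300991395675655
shift [-0.008 -0.01   1.251] turn [0.0001 0.0001 0.0001]
```

View pics/w17.png

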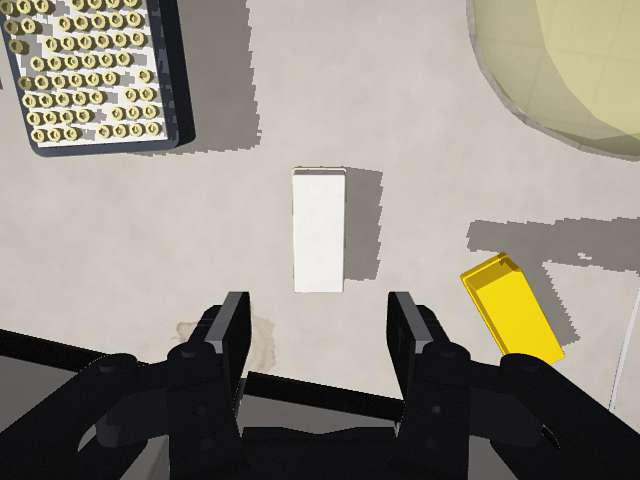

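```bash

python3 -m inch '[[-0.2,[-0.012,0,0.4],[0,0,0]],[-0.2,[-0.012,0,0.8],[0,0,0]],[-0.2,[-0.012,0,0.9],[0,0,0]],[-0.2,[-0.012,0,0.9],[0,0,0]]]' >/dev/null
python3 -m inch '[[-0.2,[0,0,0.2],[0,0,0]],[-0.2,[0,0,0.345],[0,0,0]],[-0.2,[0,0,0.345],[0,0,0]],[-0.2,[0,0,0.345],[0,0,0]],[0.4,[0,0,0.345],[0,0,0]],[0.4,[0,0,0.345],[0,0,0]],[0.4,[0,0,0.345],[0,0,0]],[0.4,[0,0,0.345],[0,0,0]],[0.4,[0,0,0.345],[0,0,0]]]' 30
python3 -c "
from h import *
st()"
python3 -m inch '[[0.4,[0,0,-0.3],[0,0,0]],[0.4,[0,0,-0.7],[0,0,0]],[0.4,[0,0,-1],[0,0,0]],[0.4,[0,0,-1],[0,0,0]]]' >/dev/null
python3 -m inch '[[0.4,[0,0,-0.4],[0,0,0]],[0.4,[0.2,-0.1,-0.8],[0,0,0]],[0.4,[0.6,-0.2,-1],[0,0,0]],[0.4,[1,-0.3,-1],[0,0,0]],[0.4,[1,-0.3,-1],[0,0,0]],[0.4,[1,-0.3,-1],[0,0,0]]]' 
python3 - <<'E'
from h import *
st();tgt([.44,.21,.21],189.5)
p,d,w=cloud("wrist");cv2.imwrite("pics/w18.png",p)
E
```

```text
t: 33.85
tcp_pos: [0.4123, -0.2069, 0.012]
tool_rot: [0.657, 0.754, 0.0, 0.002]
force: [0.9, 0.8, 6.8]
finger_gap: 0.414
t33.85 tcp [ 0.4123 -0.2069  0.012 ] yaw 97.9 z [ 0.002 -0.002 -1.   ] F [0.9 0.8 6.8] gap 0.414 q [-0.71  0.73  1.99  0.    0.42 -0.85]
t: 34.85
tcp_pos: [0.3674, -0.1105, 0.2104]
tool_rot: [0.656, 0.755, -0.0, 0.0]
force: [1.4, -0.3, -0.7]
finger_gap: 0.417
t34.85 tcp [ 0.3674 -0.1105  0.2104] yaw 97.99 z [ 0. -0. -1.] F [ 1.4 -0.3 -0.7] gap 0.417 q [-0.59  0.24  2.03 -0.    0.88 -0.72]
shift [3.073e+00 1.165e+00 3.000e-03] turn [-0.      0.     -0.2542]
```

View pics/w18.png

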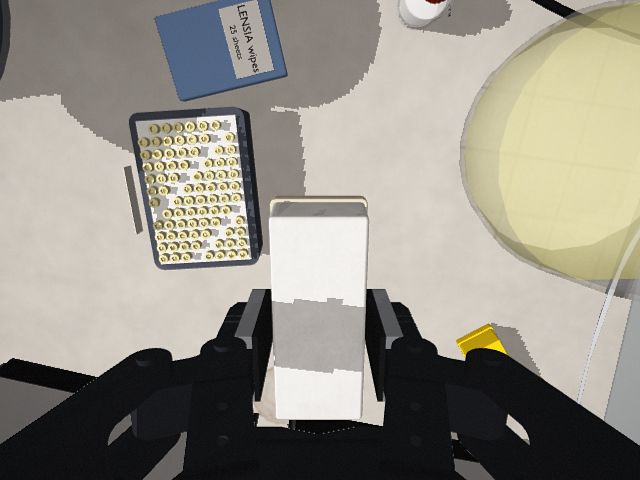

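```bash

python3 -m inch '[[0.4,[0.5,0,0],[0,0,0]],[0.4,[1,0,0],[0,0,0]],[0.4,[1,0,0],[0,0,0]]]' >/dev/null
python3 -m inch '[[0.4,[0.5,0.2,0],[0,0,0]],[0.4,[1,0.6,0],[0,0,0]],[0.4,[1,0.6,0],[0,0,0]]]' >/dev/null
python3 -m inch '[[0.4,[0.5,0.2,0],[0,0,-0.254]],[0.4,[1,0.56,0],[0,0,-0.254]],[0.4,[1,0.56,0],[0,0,-0.254]],[0.4,[1,0.56,0],[0,0,-0.254]],[0.4,[1,0.56,0],[0,0,-0.254]],[0.4,[1,0.56,0],[0,0,-0.254]],[0.4,[1,0.56,0],[0,0,-0.254]],[0.4,[1,0.56,0],[0,0,-0.254]],[0.4,[1,0.56,0],[0,0,-0.254]],[0.4,[1,0.56,0],[0,0,-0.254]],[0.4,[1,0.56,0],[0,0,-0.254]],[0.4,[1,0.56,0],[0,0,-0.254]],[0.4,[1,0.56,0],[0,0,-0.254]]]' >/dev/null
python3 - <<'E'
from h import *
st();tgt(np.array([.5656,.2494,.13])+.002*np.array([.986,.165,0]),189.5)
E
```

```text
t36.80 tcp [0.4427 0.201  0.2099] yaw -170.85 z [-0. -0. -1.] F [ 0.5  0.1 -1.2] gap 0.411 q [ 0.2   0.37  1.8  -0.    0.97 -1.53]
shift [-1.31   0.282  0.799] turn [-0.    -0.    -0.001]
```

```bash

python3 -m inch '[[0.4,[-0.4,0.1,0],[0,0,-0.001]],[0.4,[-0.9,0.28,0],[0,0,-0.001]],[0.4,[-0.9,0.28,0],[0,0,-0.001]]]' >/dev/null
python3 -m inch '[[0.4,[-0.41,0,0],[0,0,0]],[0.4,[-0.41,0,0.4],[0,0,0]],[0.4,[-0.41,0,0.79],[0,0,0]],[0.4,[-0.41,0,0.79],[0,0,0]],[0.4,[-0.41,0,0.79],[0,0,0]]]' >/dev/null
python3 - <<'E'
from h import *
st();tgt(np.array([.5656,.2494,.038])+.002*np.array([.986,.165,0]),189.5)
p,d,w=cloud("wrist");cv2.imwrite("pics/w19.png",p)
o=np.array([.578,.2513]);x=np.array([.986,.165]);y=np.array([-.165,.986])
z=w[...,2];W=np.stack([(w[...,:2]-o)@x,(w[...,:2]-o)@y,z],-1)
b=np.zeros(z.shape,bool);b[190:300,265:372]=1
k=W[b&(z>.115)&(z<.155)];print(len(k),"xmin",np.percentile(k[:,0],[0.5,2]),"y",np.percentile(k[:,1],[1,99]),"z",np.percentile(k[:,2],[1,50,99]))
hsv=cv2.cvtColor(p,cv2.COLOR_BGR2HSV);m=(hsv[...,0]>105)&(hsv[...,0]<130)&(hsv[...,1]>170)&(z<.05)&(z>.03)&(abs(W[...,1])<.03)
k=W[m];print("tray xmin",np.percentile(k[:,0],[1,3]),"y",np.percentile(k[:,1],[1,99]),"z",np.percentile(k[:,2],[50,90,99]))
E
```

```text
t37.60 tcp [0.5659 0.2504 0.1309] yaw -170.36 z [-0.002 -0.001 -1.   ] F [ 0.1  0.7 -0.3] gap 0.412 q [ 0.24  0.64  1.53 -0.    0.97 -1.5 ]
shift [-0.017 -0.009  0.929] turn [-0.     -0.0003  0.0004]
10222 xmin [-0.05385995 -0.05367365] y [-0.01510388  0.01825399] z [0.12131591 0.14511682 0.14666312]
tray xmin [-0.06174802 -0.06166925] y [-0.02579001  0.02583317] z [0.03465209 0.03551378 0.03636342]
```

View pics/w19.png

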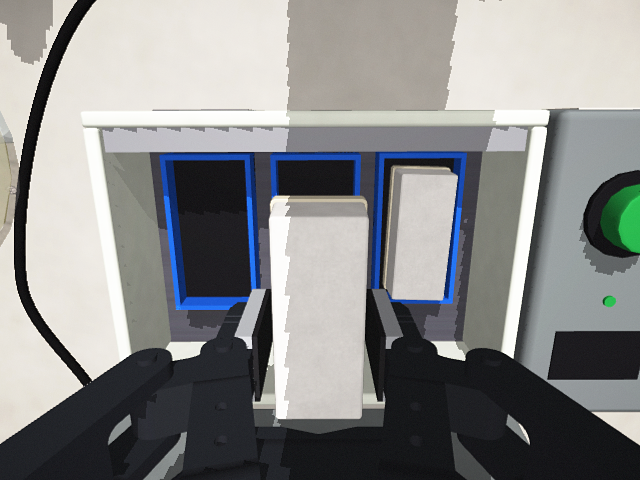

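```bash

python3 -m inch '[[0.4,[0,-0.012,0.4],[0,0,0]],[0.4,[0,-0.012,0.7],[0,0,0]],[0.4,[0,-0.012,0.92],[0,0,0]],[0.4,[0,-0.012,0.92],[0,0,0]],[0.4,[0,-0.012,0.92],[0,0,0]],[0.4,[0,-0.012,0.92],[0,0,0]]]'
python3 - <<'E'
from h import *
st()
p,d,w=cloud("wrist");cv2.imwrite("pics/w20.png",p)
E
```

```text
t: 38.25
tcp_pos: [0.5686, 0.2502, 0.0421]
tool_rot: [-0.084, 0.996, 0.0, 0.003]
force: [0.8, 0.7, -0.3]
finger_gap: 0.412
t38.25 tcp [0.5686 0.2502 0.0421] yaw -170.31 z [ 0.005  0.001 -1.   ] F [ 0.8  0.7 -0.3] gap 0.412 q [ 0.23  0.77  1.58  0.    0.79 -1.51]
```

View pics/w20.png

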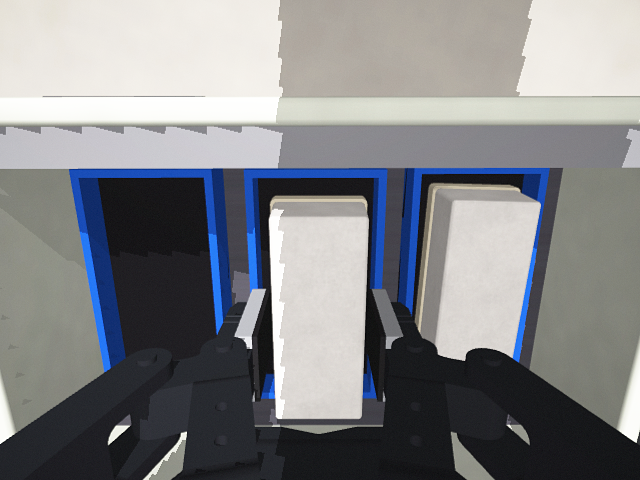

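```bash

python3 -m inch '[[0.4,[0,0,0.02],[0,0,0]],[0.4,[0,0,0.02],[0,0,0]],[0.4,[0,0,0.02],[0,0,0]]]' 
python3 -m inch '[[0.1,[0,0,0],[0,0,0]],[0.05,[0,0,0],[0,0,0]],[0.05,[0,0,0],[0,0,0]],[0.05,[0,0,0],[0,0,0]],[0.05,[0,0,-0.3],[0,0,0]],[0.05,[0,0,-0.7],[0,0,0]],[1,[0.02,0,-0.7],[0,0,0]],[1,[0.02,0,-0.7],[0,0,0]],[1,[0.02,0,-0.7],[0,0,0]],[1,[0.02,0,-0.7],[0,0,0]],[1,[0.02,0,-0.7],[0,0,0]]]' 60
python3 - <<'E'
from h import *
st()
p,d,w=cloud("wrist");cv2.imwrite("pics/w21.png",p)
E
```

```text
t: 38.6
tcp_pos: [0.5667, 0.2497, 0.0378]
tool_rot: [-0.085, 0.996, 0.0, 0.0]
force: [-0.6, -0.3, -0.6]
finger_gap: 0.414
t: 39.7
tcp_pos: [0.5638, 0.2491, 0.1061]
tool_rot: [-0.084, 0.996, -0.0, -0.001]
force: [0.0, 0.5, -0.4]
finger_gap: 0.001
t39.70 tcp [0.5638 0.2491 0.1061] yaw -170.31 z [-0.002 -0.001 -1.   ] F [ 0.   0.5 -0.4] gap 0.001 q [ 0.23  0.68  1.56 -0.    0.91 -1.5 ]
```

View pics/w21.png

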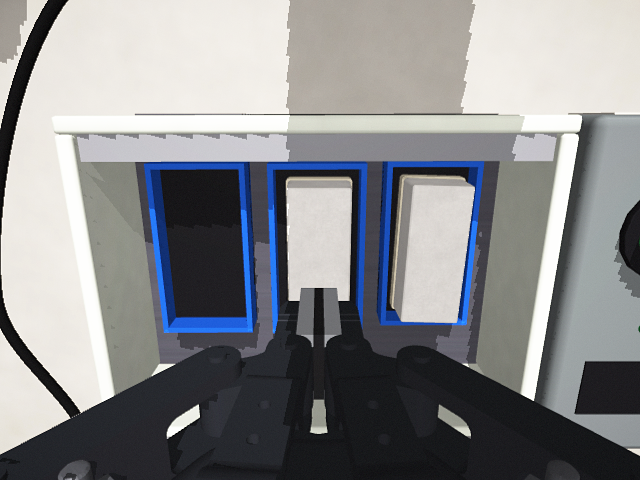

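Both boxes are in their trays. Now I'll press the second one down.

```bash

python3 -m inch '[[1,[0,0,0.3],[0,0,0]],[1,[0,0,0.53],[0,0,0]],[1,[0,0,0.58],[0,0,0]],[1,[0,0,0.62],[0,0,0]],[1,[0,0,0.64],[0,0,0]],[1,[0,0,0.66],[0,0,0]],[1,[0,0,0.66],[0,0,0]],[1,[0,0,0.66],[0,0,0]]]'| egrep 'tcp|force'
for i in 1 2; do python3 -m inch '[[1,[0,0,0.01],[0,0,0]],[1,[0,0,0.015],[0,0,0]],[1,[0,0,0.015],[0,0,0]],[1,[0,0,0.015],[0,0,0]]]' | egrep 'tcp|force'; done

```

```text
tcp_pos: [0.565, 0.2494, 0.042]
force: [-1.9, -1.1, 3.6]
tcp_pos: [0.565, 0.2495, 0.0403]
force: [-2.4, -0.2, 4.9]
tcp_pos: [0.565, 0.2495, 0.0402]
force: [-3.8, -1.2, 12.7]
```

```bash

for i in 1 2; do python3 -m inch '[[1,[0,0,0.01],[0,0,0]],[1,[0,0,0.015],[0,0,0]],[1,[0,0,0.015],[0,0,0]],[1,[0,0,0.015],[0,0,0]]]' | egrep 'tcp|force'; done
python3 -m inch '[[1,[0,0,-0.3],[0,0,0]],[1,[0,0,-0.7],[0,0,0]],[1,[0,0,-1],[0,0,0]],[1,[0,0,-1],[0,0,0]]]' >/dev/null
python3 -m inch '[[1,[0,0,-0.5],[0,0,0]],[1,[0,0,-0.9],[0,0,0]],[1,[0,0,-0.9],[0,0,0]],[1,[0,0,-0.9],[0,0,0]]]' >/dev/null
python3 - <<'E'
from h import *
st()
p,d,w=cloud("wrist");cv2.imwrite("pics/w22.png",p)
o=np.array([.578,.2513]);x=np.array([.986,.165]);y=np.array([-.165,.986])
z=w[...,2];W=np.stack([(w[...,:2]-o)@x,(w[...,:2]-o)@y,z],-1)
hsv=cv2.cvtColor(p,cv2.COLOR_BGR2HSV)
blue=(hsv[...,0]>105)&(hsv[...,0]<130)&(hsv[...,1]>170)
for c in (.064,0,-.064):
    k=z[blue&(abs(W[...,1]-c)<.03)&(z<.06)&(W[...,0]<-.055)];b=W[~blue&(abs(W[...,1]-c)<.02)&(abs(W[...,0]+.012)<.045)&(z<.06)]
    print(c,"rim",np.percentile(k,[50,90]).round(4),"top",np.percentile(b[:,2],[10,50,90]).round(4))
E
```

```text
tcp_pos: [0.5651, 0.2495, 0.0401]
force: [-6.3, -1.5, 21.5]
tcp_pos: [0.5651, 0.2495, 0.04]
force: [-7.4, -1.7, 29.5]
t42.95 tcp [0.5651 0.2494 0.2255] yaw -170.31 z [ 0.002  0.    -1.   ] F [-0.5  0.  -0.5] gap -0.004 q [ 0.23  0.52  1.46 -0.    1.16 -1.51]
0.064 rim [0.0245 0.026 ] top [0.0133 0.0391 0.0402]
0 rim [0.0248 0.026 ] top [0.0125 0.0391 0.0402]
-0.064 rim [0.0329 0.0342] top [0.0195 0.0204 0.0214]
```

View pics/w22.png

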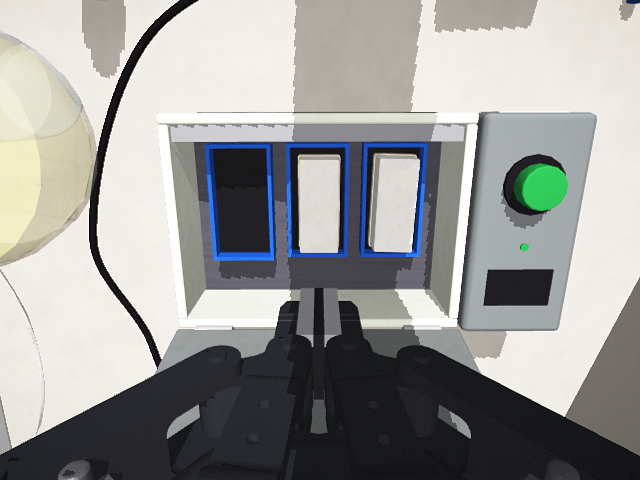

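```bash

python3 -m inch '[[0.3,[0,0,-0.5],[0,0,0]],[0.3,[0,0,-1],[0,0,0]],[0.3,[0,0,-1],[0,0,0.25]],[0.3,[0,0,-1],[0,0,0.25]],[0.3,[0,0,-1],[0,0,0.25]],[0.3,[0,0,-1],[0,0,0.25]],[0.3,[0,0,-1],[0,0,0.25]],[0.3,[0,0,-1],[0,0,0.25]],[0.3,[0,0,-1],[0,0,0.25]],[0.3,[0,0,-1],[0,0,0.25]],[0.3,[0,0,-1],[0,0,0.25]],[0.3,[0,0,-1],[0,0,0.25]],[0.3,[0,0,-1],[0,0,0.25]],[0.3,[0,0,-1],[0,0,0.25]],[0.3,[0,0,-1],[0,0,0.25]],[0.3,[0,0,-1],[0,0,0.25]]]' >/dev/null
python3 - <<'E'
from h import *
st();tgt([.6905,.2707,.34],99.6)
E
```

```text
t44.60 tcp [0.5643 0.2492 0.3243] yaw 99.75 z [-0.002 -0.    -1.   ] F [ 0.3  0.6 -0.3] gap 0.351 q [ 0.23  0.43  1.34 -0.    1.38  0.06]
shift [-0.002  1.28  -0.16 ] turn [-0.0003  0.      0.0004]
```

```bash

python3 -m inch '[[0.3,[0,0,-0.16],[0,0,0]],[0.3,[0,0.3,-0.16],[0,0,0]],[0.3,[0,0.7,-0.16],[0,0,0]],[0.3,[0,0.7,-0.16],[0,0,0]]]' >/dev/null
python3 -m inch '[[0.3,[0,0.3,0],[0,0,0]],[0.3,[0,0.58,0],[0,0,0]],[0.3,[0,0.58,0],[0,0,0]],[0.3,[0,0.58,0],[0,0,0]]]' >/dev/null
python3 - <<'E'
from h import *
st()
p,d,w=cloud("wrist");cv2.imwrite("pics/w23.png",p)
tgt([.6905,.2707,.265],99.6)
E
```

```text
t45.40 tcp [0.6901 0.2707 0.3403] yaw 99.71 z [-0.002 -0.    -1.   ] F [ 0.  -0.4 -0.3] gap 0.346 q [0.22 0.62 0.95 0.   1.57 0.05]
shift [-0.002  0.01   0.759] turn [-0.0003 -0.      0.0003]
```

View pics/w23.png

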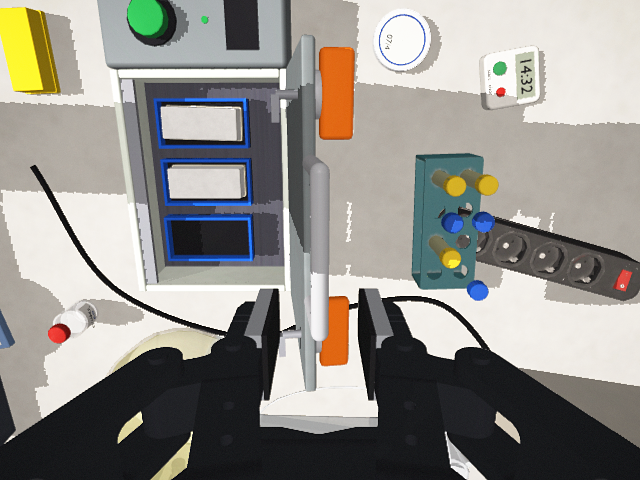

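```bash

python3 -m inch '[[0.3,[0,0.005,0.4],[0,0,0]],[0.3,[0,0.005,0.75],[0,0,0]],[0.3,[0,0.005,0.75],[0,0,0]],[0.3,[0,0.005,0.75],[0,0,0]],[1,[0,0.005,0.75],[0,0,0]],[1,[0,0.005,0.75],[0,0,0]],[1,[0,0.005,0.75],[0,0,0]],[1,[0,0.005,0.75],[0,0,0]],[1,[0,0.005,0.75],[0,0,0]]]' 40
python3 -m inch '[[1,[0,-0.145,-0.015],[0,0,0]],[1,[0,-0.292,-0.02],[0,0,0]],[1,[0,-0.475,-0.012],[0,0,0]],[1,[0,-0.657,0.012],[0,0,0]],[1,[0,-0.836,0.052],[0,0,0]],[1,[0,-0.976,0.094],[0,0,0]],[1,[0,-0.976,0.094],[0,0,0]]]' 
python3 -m inch '[[1,[0,-0.17,0.068],[0,0,0]],[1,[0,-0.334,0.149],[0,0,0]],[1,[0,-0.49,0.245],[0,0,0]],[1,[0,-0.638,0.354],[0,0,0]],[1,[0,-0.775,0.475],[0,0,0]],[1,[0,-0.901,0.608],[0,0,0]],[1,[0,-0.901,0.608],[0,0,0]]]' 
python3 -c "
from h import *
st()
p,d,w=cloud('wrist');cv2.imwrite('pics/w24.png',p)"
```

```text
t: 46.35
tcp_pos: [0.6924, 0.2714, 0.2697]
tool_rot: [0.645, 0.764, 0.002, 0.001]
force: [-1.4, 0.1, 6.1]
finger_gap: 0.093
t: 47.05
tcp_pos: [0.5943, 0.2544, 0.2596]
tool_rot: [0.645, 0.764, 0.001, 0.001]
force: [-4.6, -0.6, 7.4]
finger_gap: 0.092
t: 47.75
tcp_pos: [0.504, 0.2388, 0.1955]
tool_rot: [0.645, 0.764, -0.002, -0.001]
force: [-2.9, -1.3, -0.6]
finger_gap: 0.093
t47.75 tcp [0.504  0.2388 0.1955] yaw 99.72 z [-0.004 -0.001 -1.   ] F [-2.9 -1.3 -0.6] gap 0.093 q [ 0.24  0.48  1.64 -0.    1.02  0.07]
```

View pics/w24.png

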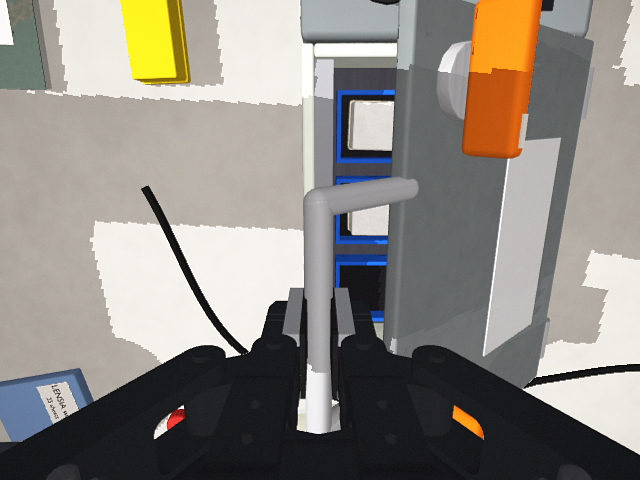

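```bash

python3 -m inch '[[1,[0,-0.114,0.144],[0,0,0]],[1,[0,-0.215,0.296],[0,0,0]],[1,[0,-0.302,0.457],[0,0,0]],[1,[0,-0.376,0.625],[0,0,0]],[1,[0,-0.434,0.799],[0,0,0]],[1,[0,-0.476,0.977],[0,0,0]],[1,[0,-0.476,0.977],[0,0,0]]]' 
python3 -m inch '[[1,[0,-0.015,0.1],[0,0,0]],[1,[0,-0.027,0.18],[0,0,0]],[1,[0,-0.033,0.25],[0,0,0]],[1,[0,-0.036,0.3],[0,0,0]],[1,[0,-0.036,0.35],[0,0,0]],[1,[0,-0.036,0.38],[0,0,0]],[1,[0,-0.036,0.38],[0,0,0]],[1,[0,-0.036,0.38],[0,0,0]]]' 
python3 -c "
from h import *
st()"
```

```text
t: 48.5
tcp_pos: [0.4576, 0.2308, 0.0969]
tool_rot: [0.645, 0.764, -0.002, -0.002]
force: [-3.8, -0.8, -2.3]
finger_gap: 0.092
t: 49.3
tcp_pos: [0.4536, 0.2302, 0.0603]
tool_rot: [0.645, 0.764, -0.003, -0.002]
force: [-6.9, -2.5, -2.9]
finger_gap: 0.093
t49.30 tcp [0.4536 0.2302 0.0603] yaw 99.7 z [-0.006 -0.002 -1.   ] F [-6.9 -2.5 -2.9] gap 0.093 q [ 0.25  0.66  1.85 -0.    0.64  0.08]
```

```bash

for i in 1 2; do python3 -m inch '[[1,[0,0,0.01],[0,0,0]],[1,[0,0,0.02],[0,0,0]],[1,[0,0,0.02],[0,0,0]],[1,[0,0,0.02],[0,0,0]]]'|egrep 'tcp|force'; done
python3 -c "
from h import *
st()
p,d,w=cloud('wrist');cv2.imwrite('pics/w25.png',p);z=w[...,2]
for u in (480,560,620):
  print([ (v,w[v,u].round(4)) for v in (200,300)])
p,d,w=cloud('side');cv2.imwrite('pics/s3.png',p)"
```

```text
tcp_pos: [0.4536, 0.2302, 0.0587]
force: [-6.4, -2.7, -0.4]
tcp_pos: [0.4536, 0.2301, 0.0577]
force: [-7.4, -3.2, 7.5]
t50.10 tcp [0.4536 0.2301 0.0577] yaw 99.72 z [-0.006 -0.002 -1.   ] F [-7.4 -3.2  7.5] gap 0.093 q [ 0.25  0.66  1.85 -0.    0.63  0.08]
[(200, array([0.4962, 0.285 , 0.073 ])), (300, array([0.505 , 0.2525, 0.0745]))]
[(200, array([0.5205, 0.2893, 0.0734])), (300, array([0.5314, 0.257 , 0.0741]))]
[(200, array([0.5377, 0.2926, 0.075 ])), (300, array([0.5518, 0.2601, 0.0731]))]
```

View pics/w25.png

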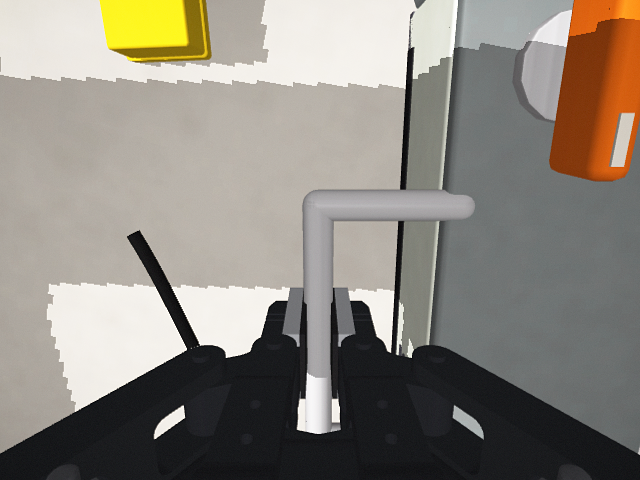

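View pics/s3.png

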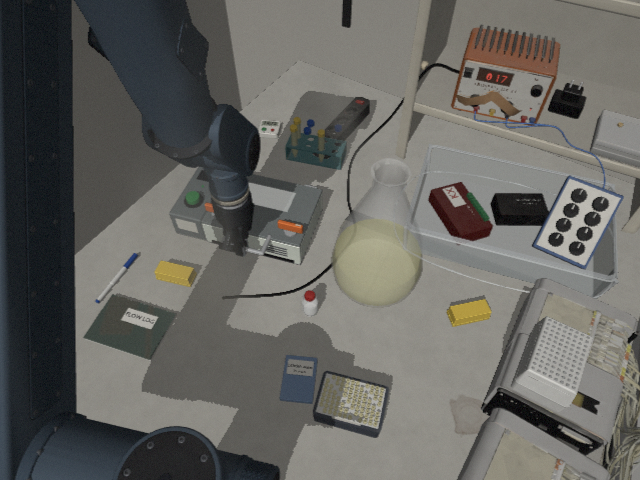

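```bash

python3 -m inch '[[1,[0,0,0.02],[0,0,0]],[1,[0,0,0.03],[0,0,0]],[1,[0,0,0.03],[0,0,0]],[1,[0,0,0.03],[0,0,0]]]'|egrep 'tcp|force'
python3 -m inch '[[0.6,[0,0,0],[0,0,0]],[0.3,[0,0,0],[0,0,0]],[0.3,[0,0,0],[0,0,0]],[0.3,[0,0,0],[0,0,0]],[0.3,[0,0,-0.4],[0,0,0]],[-0.3,[0,0,-0.8],[0,0,0]],[-0.3,[0,0,-1],[0,0,0]],[-0.3,[0,0,-1],[0,0,0]],[-0.3,[0,0,-1],[0,0,0]]]'
python3 -c "
from h import *
st();tgt([.5374,.1585,.16],99.5)"
```

```text
tcp_pos: [0.4535, 0.2302, 0.057]
force: [-10.8, -4.3, 27.9]
t: 51.5
tcp_pos: [0.456, 0.2308, 0.1535]
tool_rot: [0.645, 0.764, 0.0, 0.0]
force: [0.3, -0.8, -0.5]
finger_gap: 0.649
t51.50 tcp [0.456  0.2308 0.1535] yaw 99.69 z [ 0.001  0.    -1.   ] F [ 0.3 -0.8 -0.5] gap 0.649 q [ 0.25  0.49  1.79 -0.    0.86  0.08]
shift [-0.849  0.681 -0.065] turn [ 0.0001 -0.      0.0005]
```

```bash

python3 -m inch '[[-0.3,[-0.4,0.3,-0.06],[0,0,0]],[-0.3,[-0.849,0.681,-0.06],[0,0,0]],[-0.3,[-0.849,0.681,-0.06],[0,0,0]],[-0.3,[-0.849,0.681,-0.06],[0,0,0]],[-0.3,[-0.849,0.681,-0.06],[0,0,0]]]' >/dev/null
python3 - <<'E'
from h import *
st();
ci=camera_info("wrist");p,d,w=cloud("wrist");cv2.imwrite("pics/w26.png",p)
hsv=cv2.cvtColor(p,cv2.COLOR_BGR2HSV);H,S,V=[hsv[...,i].astype(int) for i in range(3)];z=w[...,2]
for c in comps((H<16)&(S>150)&(V>100)&(z>.098)&(z<.108),60): print(rect(w[c]),np.median(z[c]))
tgt([.5374,.1585,.082],99.5)
E
```

```text
t52.00 tcp [0.5351 0.1587 0.1579] yaw 99.67 z [-0.005  0.    -1.   ] F [-0.5  0.  -0.6] gap 0.646 q [ 0.09  0.54  1.67  0.    0.94 -0.08]
(array([0.53746295, 0.15893631]), (9.75147533416748, 54.97002410888672), 9.51020622253418) 0.1013365323829504
shift [-0.011  0.027  0.762] turn [-0.0007 -0.0001  0.0006]
```

View pics/w26.png

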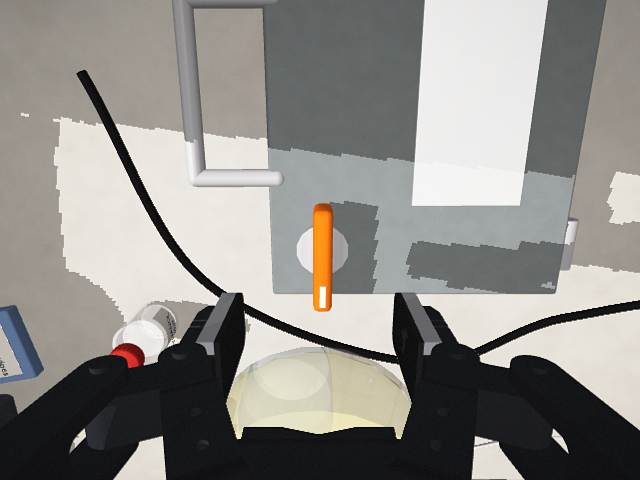

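```bash

python3 -m inch '[[-0.3,[0,0.005,0.4],[0,0,0]],[-0.3,[0,0.005,0.76],[0,0,0]],[-0.3,[0,0.005,0.76],[0,0,0]],[-0.3,[0,0.005,0.76],[0,0,0]],[1,[0,0.005,0.76],[0,0,0]],[1,[0,0.005,0.76],[0,0,0]],[1,[0,0.005,0.76],[0,0,0]],[1,[0,0.005,0.76],[0,0,0]],[1,[0,0.005,0.76],[0,0,0]],[1,[0,0.005,0.76],[0,0,0]]]' 60
python3 -m inch '[[1,[0,0,0],[0,0,0.253]],[1,[0,0,0],[0,0,0.253]],[1,[0,0,0],[0,0,0.253]],[1,[0,0,0],[0,0,0.253]],[1,[0,0,0],[0,0,0.253]],[1,[0,0,0],[0,0,0.253]],[1,[0,0,0],[0,0,0.253]],[1,[0,0,0],[0,0,0.253]],[1,[0,0,0],[0,0,0.253]],[1,[0,0,0],[0,0,0.253]],[1,[0,0,0],[0,0,0.253]],[1,[0,0,0],[0,0,0.253]],[1,[0,0,0],[0,0,0.253]],[1,[0,0,0],[0,0,0.253]],[1,[0,0,0],[0,0,0.253]]]'
python3 -c "
from h import *
st();print(sense()['ft_torque'])"
```

```text
t: 53.05
tcp_pos: [0.537, 0.1585, 0.0851]
tool_rot: [0.645, 0.764, -0.0, -0.0]
force: [-3.0, 0.2, 6.3]
finger_gap: 0.097
t: 54.55
tcp_pos: [0.5383, 0.1576, 0.0852]
tool_rot: [0.997, 0.076, 0.001, 0.001]
force: [-0.2, -3.6, 5.4]
finger_gap: 0.099
t54.55 tcp [0.5383 0.1576 0.0852] yaw 8.76 z [ 0.002 -0.002 -1.   ] F [-0.2 -3.6  5.4] gap 0.099 q [ 0.09  0.65  1.71 -0.    0.77  1.51]
[-0.52312656  0.21003402  0.40221716]
```

```bash

python3 -m inch '[[-0.3,[0,0,0],[0,0,0]],[-0.3,[0,0,0],[0,0,0]],[-0.3,[0,0,0],[0,0,0]],[-0.3,[0,0,-0.4],[0,0,0]],[-0.3,[0,0,-0.8],[0,0,0]],[-0.3,[0,0,-0.8],[0,0,0]],[-0.3,[0,0,-0.8],[0,0,0]]]' >/dev/null
python3 - <<'E'
from h import *
st();
p,d,w=cloud("wrist")
hsv=cv2.cvtColor(p,cv2.COLOR_BGR2HSV);H,S,V=[hsv[...,i].astype(int) for i in range(3)];z=w[...,2]
for c in comps((H<16)&(S>150)&(V>100)&(z>.098)&(z<.108),60): print(rect(w[c]),np.median(z[c]))
tgt([.508,.3258,.16],99.5)
E
```

```text
t55.25 tcp [0.5382 0.1588 0.1644] yaw 8.61 z [ 0.002  0.    -1.   ] F [-0.5 -0.9 -0.6] gap 0.649 q [0.09 0.53 1.66 0.   0.95 1.51]
(array([0.53833716, 0.15839549]), (54.36936950683594, 9.704505920410156), 9.972296714782715) 0.1015563013895735
(array([0.51119   , 0.31267026]), (9.94887638092041, 30.889307022094727), 10.089112281799316) 0.10173131954641045
shift [-0.038 -1.696  0.033] turn [-1.000e-04  1.000e-04 -2.525e-01]
```

```bash

python3 -m inch '[[-0.3,[0,-0.4,0],[0,0,-0.2525]],[-0.3,[0,-0.8,0],[0,0,-0.2525]],[-0.3,[0,-0.85,0],[0,0,-0.2525]],[-0.3,[0,-0.85,0],[0,0,-0.2525]],[-0.3,[0,-0.85,0],[0,0,-0.2525]],[-0.3,[0,-0.85,0],[0,0,-0.2525]],[-0.3,[0,-0.85,0],[0,0,-0.2525]],[-0.3,[0,-0.85,0],[0,0,-0.2525]],[-0.3,[0,-0.85,0],[0,0,-0.2525]],[-0.3,[0,-0.85,0],[0,0,-0.2525]],[-0.3,[0,-0.85,0],[0,0,-0.2525]],[-0.3,[0,-0.85,0],[0,0,-0.2525]],[-0.3,[0,-0.85,0],[0,0,-0.2525]]]' >/dev/null
python3 - <<'E'
from h import *
st();tgt([.5078,.3258,.16],99.5)
E
```

```text
t56.60 tcp [0.524  0.2424 0.1621] yaw 99.4 z [-0.003 -0.001 -1.   ] F [-0.5  0.  -0.3] gap 0.649 q [0.24 0.55 1.62 0.   0.97 0.08]
shift [ 0.849 -0.024  0.021] turn [-0.0005  0.     -0.0003]
```

```bash

python3 -m inch '[[-0.3,[0.4,-0.01,0],[0,0,0]],[-0.3,[0.849,-0.024,0],[0,0,0]],[-0.3,[0.849,-0.024,0],[0,0,0]],[-0.3,[0.849,-0.024,0],[0,0,0]],[-0.3,[0.849,-0.024,0],[0,0,0]]]' >/dev/null
python3 - <<'E'
from h import *
st();
p,d,w=cloud("wrist")
hsv=cv2.cvtColor(p,cv2.COLOR_BGR2HSV);H,S,V=[hsv[...,i].astype(int) for i in range(3)];z=w[...,2]
for c in comps((H<16)&(S>150)&(V>100)&(z>.098)&(z<.108),60): print(rect(w[c]),np.median(z[c]))
for c in comps((H>45)&(H<75)&(S>120)&(z>.085)&(z<.097),300): print("key",rect(w[c]),np.median(z[c]))
tgt([.508,.3258,.083],99.5)
E
```

```text
t57.10 tcp [0.5083 0.3252 0.163 ] yaw 99.47 z [-0.001 -0.001 -1.   ] F [-0.2 -0.  -0.4] gap 0.653 q [ 0.38  0.58  1.55 -0.    1.01  0.22]
(array([0.50848056, 0.32617099]), (9.512636184692383, 55.39723587036133), 9.847867965698242) 0.10170703520432732
key (array([0.51651044, 0.39791339]), (31.548891067504883, 30.713436126708984), 8.963753700256348) 0.0911824815630072
shift [ 0.01  -0.003  0.802] turn [-0.0001  0.0001 -0.0002]
```

```bash

python3 -m inch '[[-0.3,[0.01,0,0.4],[0,0,0]],[-0.3,[0.01,0,0.8],[0,0,0]],[-0.3,[0.01,0,0.8],[0,0,0]],[-0.3,[0.01,0,0.8],[0,0,0]],[1,[0.01,0,0.8],[0,0,0]],[1,[0.01,0,0.8],[0,0,0]],[1,[0.01,0,0.8],[0,0,0]],[1,[0.01,0,0.8],[0,0,0]],[1,[0.01,0,0.8],[0,0,0]],[1,[0.01,0,0.8],[0,0,0]]]' 60
python3 -m inch '[[1,[0,0,0],[0,0,0.253]],[1,[0,0,0],[0,0,0.253]],[1,[0,0,0],[0,0,0.253]],[1,[0,0,0],[0,0,0.253]],[1,[0,0,0],[0,0,0.253]],[1,[0,0,0],[0,0,0.253]],[1,[0,0,0],[0,0,0.253]],[1,[0,0,0],[0,0,0.253]],[1,[0,0,0],[0,0,0.253]],[1,[0,0,0],[0,0,0.253]],[1,[0,0,0],[0,0,0.253]],[1,[0,0,0],[0,0,0.253]],[1,[0,0,0],[0,0,0.253]],[1,[0,0,0],[0,0,0.253]],[1,[0,0,0],[0,0,0.253]]]'
python3 -c "
from h import *
st();print(sense()['ft_torque'])"
python3 -m inch '[[-0.3,[0,0,0],[0,0,0]],[-0.3,[0,0,0],[0,0,0]],[-0.3,[0,0,0],[0,0,0]],[-0.3,[0,0,-0.4],[0,0,0]],[-0.3,[0,0,-0.8],[0,0,0]],[-0.3,[0,0,-0.8],[0,0,0]],[-0.3,[0,0,-0.8],[0,0,0]]]' >/dev/null
python3 - <<'E'
from h import *
st();
p,d,w=cloud("wrist");cv2.imwrite("pics/w27.png",p)
hsv=cv2.cvtColor(p,cv2.COLOR_BGR2HSV);H,S,V=[hsv[...,i].astype(int) for i in range(3)];z=w[...,2]
for c in comps((H<16)&(S>150)&(V>100)&(z>.098)&(z<.108),60): print(rect(w[c]),np.median(z[c]))
for c in comps((H>45)&(H<75)&(S>120)&(z>.085)&(z<.097),300): print("key",rect(w[c]),np.median(z[c]))
tgt([.5165,.3978,.12],9.5)
E
```

```text
t: 58.15
tcp_pos: [0.5079, 0.3271, 0.0855]
tool_rot: [0.646, 0.763, 0.0, 0.0]
force: [-2.9, -1.2, 6.2]
finger_gap: 0.102
t: 59.65
tcp_pos: [0.5103, 0.3254, 0.0855]
tool_rot: [0.997, 0.075, 0.002, 0.002]
force: [1.0, -6.1, 4.3]
finger_gap: 0.096
t59.65 tcp [0.5103 0.3254 0.0855] yaw 8.63 z [ 0.004 -0.003 -1.   ] F [ 1.  -6.1  4.3] gap 0.096 q [ 0.39  0.69  1.6  -0.01  0.85  1.81]
[-1.04019397 -0.27260115  0.40277335]
t60.35 tcp [0.5087 0.3274 0.1646] yaw 8.45 z [ 0.002  0.001 -1.   ] F [-0.4 -0.6 -0.8] gap 0.649 q [0.39 0.58 1.55 0.   1.01 1.81]
(array([0.50905966, 0.32583832]), (55.30317687988281, 9.698495864868164), 9.764261245727539) 0.1017452019625944
(array([0.53188312, 0.16246378]), (44.68911361694336, 7.861871719360352), 18.830402374267578) 0.1005119120511592
key (array([0.51674091, 0.39783014]), (31.31516456604004, 31.155696868896484), 10.766305923461914) 0.09116139336758103
shift [ 0.192 -0.688  0.432] turn [ 0.      0.0001 -0.0029]
```

View pics/w27.png

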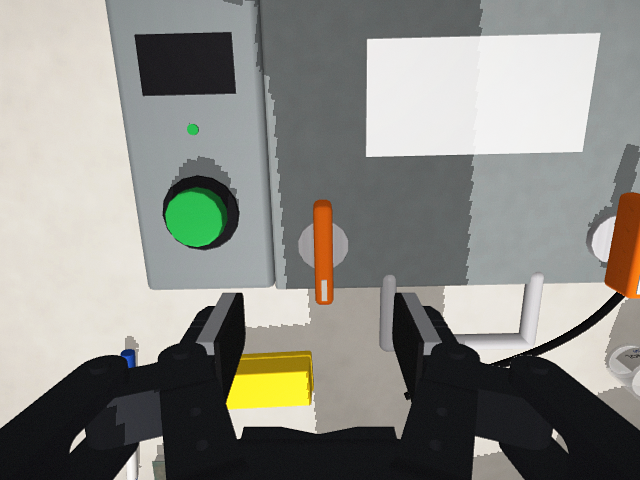

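```bash

python3 -m inch '[[1,[0.1,-0.35,0],[0,0,0]],[1,[0.192,-0.688,0],[0,0,0]],[1,[0.192,-0.688,0.3],[0,0,0]],[1,[0.192,-0.688,0.54],[0,0,0]],[1,[0.192,-0.688,0.54],[0,0,0]],[1,[0.192,-0.688,0.54],[0,0,0]],[1,[0.192,-0.688,0.54],[0,0,0]],[1,[0.192,-0.688,0.54],[0,0,0]]]' 60
python3 - <<'E'
from h import *
st();tgt([.5167,.3978,.094],9.5)
p,d,w=cloud("wrist");cv2.imwrite("pics/w28.png",p)
p,d,w=cloud("top");cv2.imwrite("pics/t3.png",cv2.resize(p[160:320,140:360],None,fx=3,fy=3))
hsv=cv2.cvtColor(p,cv2.COLOR_BGR2HSV);H,S,V=[hsv[...,i].astype(int) for i in range(3)];z=w[...,2]
for c in comps((H<16)&(S>150)&(V>100)&(z>.095)&(z<.108),40): print(rect(w[c]),np.median(z[c]))
E
```

```text
t: 61.2
tcp_pos: [0.5182, 0.398, 0.1108]
tool_rot: [0.997, 0.073, 0.001, -0.0]
force: [0.6, 0.3, -0.3]
finger_gap: -0.001
t61.20 tcp [0.5182 0.398  0.1108] yaw 8.42 z [ 0.002  0.001 -1.   ] F [ 0.6  0.3 -0.3] gap -0.001 q [0.48 0.71 1.46 0.   0.98 1.91]
shift [-0.015  0.     0.168] turn [-0.0001 -0.0004 -0.003 ]
(array([0.53625269, 0.15786954]), (52.9404182434082, 8.96727180480957), 10.845425605773926) 0.10215500463502214
(array([0.50731848, 0.32495749]), (53.772438049316406, 9.077012062072754), 9.995366096496582) 0.10148777535739884
```

View pics/w28.png

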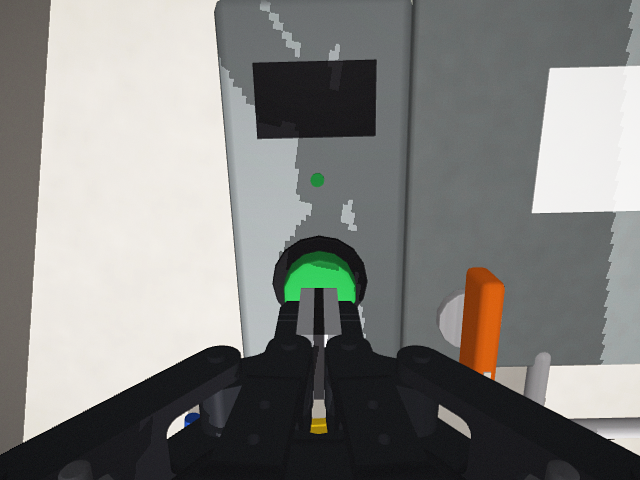

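View pics/t3.png

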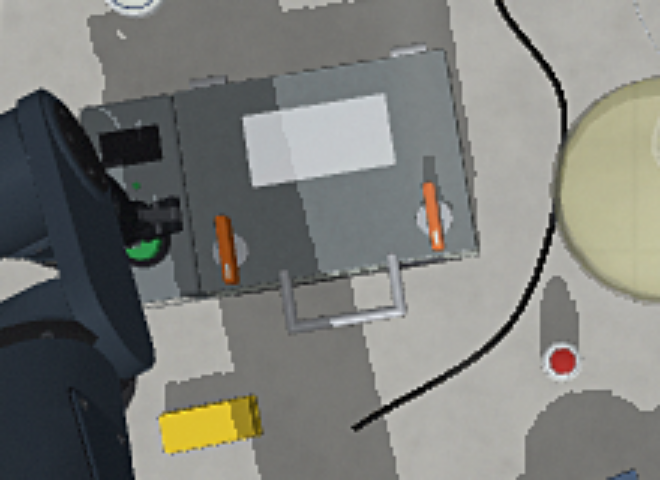

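```bash

python3 -m inch '[[1,[-0.01,0,0.1],[0,0,0]],[1,[-0.01,0,0.15],[0,0,0]],[1,[-0.01,0,0.17],[0,0,0]],[1,[-0.01,0,0.17],[0,0,0]],[1,[-0.01,0,0.17],[0,0,0]]]' |egrep 'tcp|force'
python3 -m inch '[[1,[0,0,0.01],[0,0,0]],[1,[0,0,0.02],[0,0,0]],[1,[0,0,0.02],[0,0,0]],[1,[0,0,0.02],[0,0,0]]]' |egrep 'tcp|force'
python3 -m inch '[[1,[0,0,0.01],[0,0,0]],[1,[0,0,0.02],[0,0,0]],[1,[0,0,0.02],[0,0,0]],[1,[0,0,0.02],[0,0,0]]]' |egrep 'tcp|force'
```

```text
tcp_pos: [0.5163, 0.3977, 0.0924]
force: [0.3, -0.7, -0.3]
tcp_pos: [0.5166, 0.3979, 0.0909]
force: [-0.3, -0.1, 3.5]
tcp_pos: [0.5166, 0.3979, 0.0888]
force: [0.2, -0.5, 2.8]
```

```bash

for i in 1 2; do python3 -m inch '[[1,[0,0,0.005],[0,0,0]],[1,[0,0,0.01],[0,0,0]],[1,[0,0,0.01],[0,0,0]]]' |egrep 'tcp|force'; done
```

```text
tcp_pos: [0.5166, 0.3978, 0.0877]
force: [-0.3, 0.1, 3.9]
tcp_pos: [0.5166, 0.3979, 0.0871]
force: [-0.3, 0.4, 5.8]
```

```bash

python3 -m inch '[[1,[0,0,0.003],[0,0,0]],[1,[0,0,0.003],[0,0,0]]]' |egrep 'tcp|force'; python3 -m inch '[[1,[0,0,0],[0,0,0]],[1,[0,0,0],[0,0,0]]]' |egrep 't:|tcp|force';python3 -m inch '[[1,[0,0,0],[0,0,0]]]' |egrep 't:|tcp|force'
```

```text
tcp_pos: [0.5166, 0.3979, 0.0871]
force: [-1.3, 1.0, 7.7]
t: 63.6
tcp_pos: [0.5166, 0.3979, 0.0871]
tool_rot: [0.997, 0.074, 0.0, -0.0]
force: [-0.7, 0.3, 7.7]
t: 63.7
tcp_pos: [0.5166, 0.3979, 0.0871]
tool_rot: [0.997, 0.074, 0.0, -0.0]
force: [-0.6, 0.1, 8.0]
```

```bash

python3 -m inch '[[1,[0,0,0],[0,0,0]],[1,[0,0,0],[0,0,0]],[1,[0,0,0],[0,0,0]],[1,[0,0,0],[0,0,0]],[1,[0,0,0],[0,0,0]],[1,[0,0,0],[0,0,0]],[1,[0,0,0],[0,0,0]],[1,[0,0,0],[0,0,0]],[1,[0,0,0],[0,0,0]],[1,[0,0,0],[0,0,0]],[1,[0,0,0],[0,0,0]],[1,[0,0,0],[0,0,0]],[1,[0,0,0],[0,0,0]]]' |egrep 't:|tcp|force'
python3 -m inch '[[1,[0,0,0.02],[0,0,0]],[1,[0,0,0.04],[0,0,0]],[1,[0,0,0.06],[0,0,0]],[1,[0,0,0.06],[0,0,0]],[1,[0,0,0.06],[0,0,0]]]' |egrep 't:|tcp|force'
```

```text
t: 65.0
tcp_pos: [0.5166, 0.3979, 0.0871]
tool_rot: [0.997, 0.074, 0.001, -0.0]
force: [-0.6, 0.2, 7.8]
t: 65.5
tcp_pos: [0.5167, 0.3979, 0.082]
tool_rot: [0.997, 0.074, 0.001, -0.0]
force: [-1.7, -1.0, 12.7]
```

```bash

python3 -m inch '[[1,[0,0,0.015],[0,0,0]],[1,[0,0,0.015],[0,0,0]],[1,[0,0,0.015],[0,0,0]]]' |egrep 't:|tcp|force'
python3 -m inch '[[1,[0,0,-0.1],[0,0,0]],[1,[0,0,-0.4],[0,0,0]],[1,[0,0,-0.8],[0,0,0]],[1,[0,0,-1],[0,0,0]],[1,[0,0,-1],[0,0,0]],[1,[0,0,-1],[0,0,0]]]' |egrep 't:|tcp|force'
python3 -m inch '[[1,[-0.5,-0.3,-0.3],[0,0,0]],[1,[-1,-0.5,-0.3],[0,0,0]],[1,[-1,-0.5,-0.3],[0,0,0]],[1,[-1,-0.5,-0.3],[0,0,0]],[1,[-1,-0.5,-0.3],[0,0,0]]]' |egrep 't:|tcp|force'
python3 - <<'E'
from h import *
st()
p,d,w=cloud("wrist");cv2.imwrite("pics/w29.png",p)
hsv=cv2.cvtColor(p,cv2.COLOR_BGR2HSV);H,S,V=[hsv[...,i].astype(int) for i in range(3)];z=w[...,2]
for c in comps((H<16)&(S>150)&(V>100)&(z>.098)&(z<.108),60): print(rect(w[c]),np.median(z[c]))
for c in comps((H>45)&(H<75)&(S>120)&(z>.07)&(z<.097),300): print("key",rect(w[c]),np.median(z[c]))
p,d,w=cloud("side");cv2.imwrite("pics/s4.png",p)
p,d,w=cloud("top");cv2.imwrite("pics/t4.png",p)
E
```

```text
t: 65.8
tcp_pos: [0.5167, 0.3979, 0.0819]
tool_rot: [0.997, 0.074, 0.001, -0.0]
force: [-3.2, -1.5, 18.8]
t: 66.4
tcp_pos: [0.5154, 0.3971, 0.1777]
tool_rot: [0.997, 0.074, -0.001, 0.0]
force: [-1.7, -0.4, -0.1]
t: 66.9
tcp_pos: [0.41, 0.4321, 0.2073]
tool_rot: [0.997, 0.074, -0.001, 0.001]
force: [0.6, 0.1, 0.2]
t66.90 tcp [0.41   0.4321 0.2073] yaw 8.48 z [-0.001 -0.002 -1.   ] F [0.6 0.1 0.2] gap 0.001 q [ 0.62  0.52  1.53 -0.    1.09  2.05]
(array([0.50860657, 0.3266196 ]), (55.490665435791016, 10.284796714782715), 10.254578590393066) 0.10153141678361266
key (array([0.51750543, 0.39795773]), (31.460668563842773, 34.55488967895508), 76.34382629394531) 0.0910383920914141
```

View pics/w29.png

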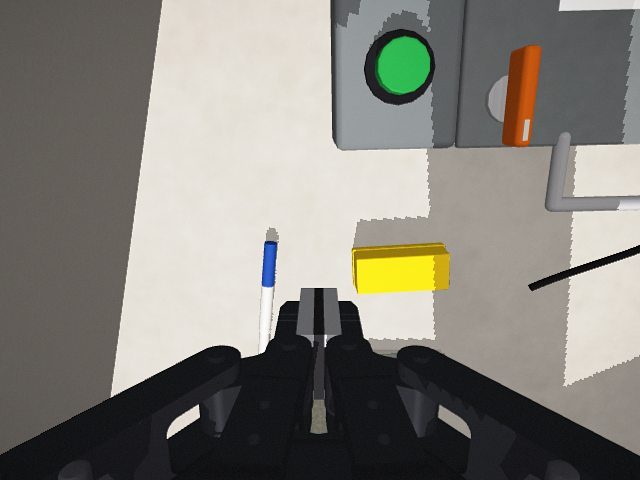

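View pics/s4.png

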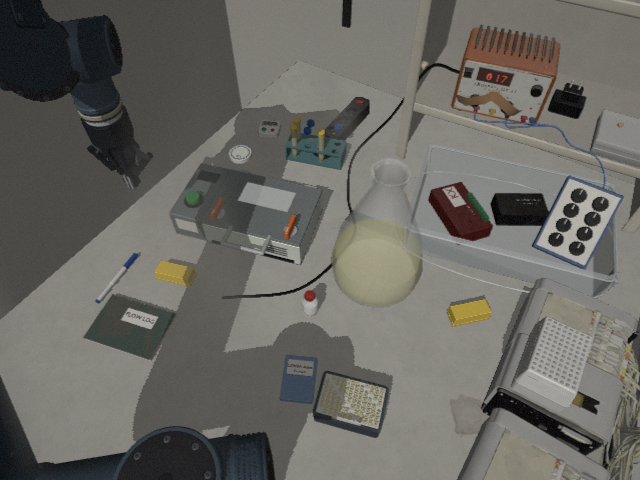

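View pics/t4.png

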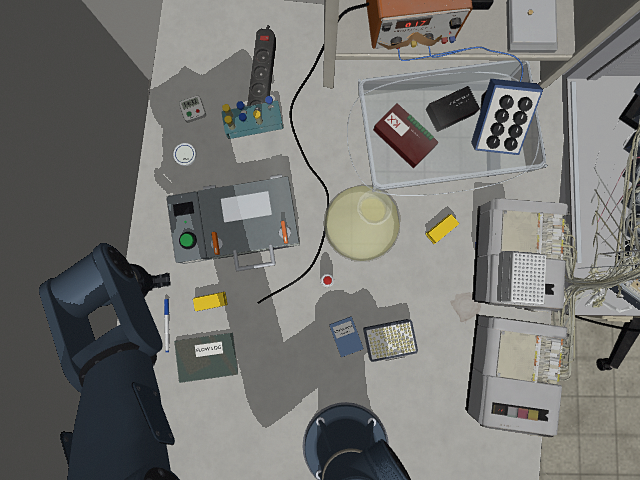

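The final views show the lid shut and both wings pointing front to rear. The key is up, the bottle still stands at (327,281), and no white box is left on the bench. I'm handing the job in.

```bash
python3 -c "
from station import *
print(sign_off(),sense()['t'])"
```

```text
the job is handed in; nothing more can be done
the job is handed in; nothing more can be done
```

The job is done in the order you asked and handed in, with about 67 s on the robot's clock.

- **Lid and fasteners:** I turned both fasteners to unlocked and opened the lid to about 98°, where it stayed open by itself.
- **Boxes:** Only two white boxes were on the bench. They went into the left and middle trays, lying flat and right way up. I pressed each one down with about 30 N, until its top stood at 40 mm and its tray rim at 26 mm, the fully home heights.
- **Closing up:** I pressed the lid shut with about 28 N and turned both fasteners back until they met their end stops.
- **Start key:** I held it at its first click (5 mm down, about 7.8 N) for about 1.5 s. Then I pressed it fully down (10 mm, up to about 19 N) and let it go.

**Last checks:** The key was back up, no white box remained on the bench, and the bottle stood where it was. The arm was clear of everything.

The camera put the wings at about 10° in most readings, against the warmer's yaw of about 9.5°. One top-camera reading of the right wing was 10.8°, which I took as noise because the turning moment at its stop was clear. Another gave 18.8° for the right wing, but it was half out of the picture there, so I did not count it.

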